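# Clear jammed pistons from a feed tray

### The job

Two pistons have jammed side by side in the mouth of the feed tray. Nudge one of them back into the hopper by about its own width while the other stays in the mouth, then slide that other one and after it the nudged one into the lane, until the first is against the end stop and the second against the first. Then screw the clamp knob clockwise until its arm bears firmly on the leading piston; only slide the pistons, upright and never lifted, and leave the loose things round the tray alone.

Things in the scene. Friction and masses are not known exactly. Their poses are not given: they have to be found in the camera images.
- feed_tray: Grey steel tray, fixed. Origin on the bench under the middle of the throat, where funnel meets lane; +y is the feed direction (about the robot's left), +x about away from the robot. Base plate 190 mm wide, 4 mm thick, y -190 to +163 mm; walls 5 mm thick, tops only 24 mm above the bench. Hopper 170 mm wide inside, y -185 to -57 mm; funnel walls run straight from x +-85 at y -57 to x +-37 mm at y 0.
- lane_stop (a point): Foot of the end stop's face, mid-lane, on the floor (tray x 0, y +150, z 4 mm); axes as the tray's. The lane is 74 mm wide inside (x +-37 mm) and runs from the throat to here; the stop is 34 mm high. A piston against the stop has its centre 33 mm before this point (tray y +117 mm), the next one 99 mm before it (tray y +51 mm).
- piston_1_mid (a point): Centre (half-way up, 33 mm above the bench) of a light grey piston, 66 mm diameter, 58 mm tall, 0.2 to 0.45 kg, standing open end up on the tray floor; top 62 mm above the bench. At the start both stand abreast in the funnel, centres about 68 mm apart, tray y -70 to -49 mm; which is at which side varies. Can be pushed, or gripped across its 66 mm above the tray walls.
- piston_2_mid (a point): Centre (half-way up) of the other piston, darker (sooty) but of the same size: 66 mm diameter, 58 mm tall, also standing on the tray floor.
- clamp_arm: Steel hold-down arm 26 mm wide. Origin on the knob's axis (tray x +90, y +122 mm), at bench height when raised; it goes straight down with the knob. From the axis it reaches 84 mm toward tray -x, over the lane's end; fully raised its top is 82 mm and its rubber foot (68 mm from the axis) 70 mm above the bench. Its pillar, 56 x 32 mm, 60 mm high, is at tray x +96, y +122 mm.
- clamp_knob (a joint): Angle of the clamp knob (rad): 0 fully raised, grows clockwise seen from above, limit 1.45. Coarse thread: knob and arm go down 6.4 mm per rad. Starts at 0 to 0.2; the foot touches a piston under it at about 1.25, and about 1.35 presses it firmly. Friction (0.05 N m) keeps it where it is left.
- knob_grip (a point): Point to grip on the knob, on its vertical axis: black bar handle, 54 mm long (along this point's x), 14 mm thick (its y), 30 mm tall; the point is 13 mm below the bar's top and 110 mm above the bench when fully raised, and sinks with the knob. At joint value 0 the bar lies along the tray's x, and turns clockwise from there by the joint value.
- grease_tin: Bystander: grease tin, 68 mm diameter, 60 mm tall, origin under its centre, at the right of the tray.
- con_rod: Bystander: connecting rod lying flat, 71 x 159 x 18 mm, origin under its centre, at the right of the tray.
- injector: Bystander: fuel injector lying flat, 62 x 123 x 23 mm, origin under its centre, at the left of the tray.
- gear: Bystander: spur gear lying flat, 64 mm diameter, 22 mm tall, origin under its centre, at the left of the tray.

How it is judged:
By the outcome, as a careful person would: the job done as asked, in the order asked, and still so for the second after the job is handed in, with the robot touching nothing.
It also fails if it takes over 72 s, if anything falls off the work surface, if the arm or the gripper's body presses on something with over 40 N, if the wrist force passes 120 N, or if a joint passes its speed limit or range.

### The arm

A 7-joint arm with a two-finger parallel gripper is mounted at the origin on a cart in front of the work surface, level with it; the furniture and walls round the work are solid. World frame = base frame: x ahead of the robot, y to its left, z up, the work surface at z = 0. Lengths are in m, angles in rad, forces in N, time in s.
With the tool pointing down it reaches from about 0.35 to 0.9 m from the base axis. Payload 8.1 kg.
Tool frame: the origin (TCP) lies midway between the tips of the shut fingers; the grasp point (between the pads) lies 19 mm behind it; x points along the fingers, z is the direction in which the jaws open and shut, and the axes are right-handed (so a half turn about x gives the same grasp; the last joint's range is limited). The gripper opens to 92 mm and grips with 3 to 60 N. Pads are 19 mm wide; open, the fingers measure 130 mm over their backs; the gripper's body (75 mm by 190 mm) begins 47 mm behind the grasp point.
Start: joints at [1.055, 0.434, 0.025, 1.573, -0.012, 1.134, -0.075], TCP at [0.251, -0.573, 0.187] pointing down, gripper open.
Joint ranges: [-2.62, 2.62], [-0.44, 2.09], [-1.27, 1.32], [0.08, 2.57], [-1.32, 4.46], [0.12, 2], [-2.74, 2.74]. Speed limits (rad/s): [2.22, 2.22, 3.01, 3.01, 3.14, 3.14, 3.14].

### API

Orientations are given as a rotation vector (axis times angle).
In Python, from cell import arm, optics, finder gives the robot as it stands.
- The arm moves only by the tool send_rows, never from a script. Its argument "rows" is a list that holds one entry, the list of rows, each a list of 7 numbers: the shift along the tool's x, y, z in mm, then the turn, a rotation vector about the tool's x, y, z in degrees, then the opening in per cent of the stroke, from 0 (shut) to 100 (fully open). A call has exactly 8 rows; each row is the pose to reach, as a shift and turn from the pose commanded when the call began, along the tool's axes at that moment; what a row does not reach only later rows make up. A row lasts 1/10 s, in which the tool goes at most 50 mm and 8.59 degrees, less where a joint would pass 70% of its speed; a pose out of reach is approached as far as the arm can. A call with a gripper value outside its range is refused whole. The fingers move at their own pace and stop on an object; "grip_force" is the grip in N (left out, the last holds). Time passes only in rows, so rows that repeat a pose let the fingers close, or fill a call up. It gives the time, the measured TCP pose, the force and the opening at its end, in the units of the state.
- arm.observe(): the state, without advancing time (a new reading comes with each control period).
- optics.get_image(name): name is "side" or "top"; returns (picture, depth): 384x512x3 uint8, red, green, blue; 384x512 float32, m along the optical axis (not along the pixel's ray), 0 where there is no reading.
- optics.get_calibration(name): a dict with "camera_matrix" (3x3 intrinsics, pixels), "position" and "orientation" of the camera in the world. Camera axes: x right, y up, looking along -z (the intrinsics and any distortion apply to the point x, -y, -z); pixel columns grow to the right and rows downward; lengths in m; the calibration is good to about 2 mm. A picture is of the moment at which its call begins. get_calibration takes no time and is no camera call.
- arm.sign_off(): hands the job in, once; it reports no verdict.
Trained networks look in the newest picture that a camera, given by its name, has taken for a name from the list of things; names that differ only in an ending like _2 or _b are one class to them, and where a whole thing is asked for, a point or a joint stands for the part that bears it (a point fixed in the world has none). Each returns a list of dicts, best first, with "confidence" (0 to 1); they miss things now and then, are a little off and sometimes report something else, mostly with a low value. They report only what shows in the picture. A call takes as long as a camera call.
- finder.search_frame(camera, thing): "bbox" ([left, top, width, height] in pixels, round what is visible of it).
- finder.regions_of(camera, thing): "region" (384x512 bool, what is visible of it) and "bbox" ([left, top, width, height] in pixels, round what is visible of it).
- finder.place_of(camera, thing): "xy" ([column, row] in pixels: a listed point, or the origin of a listed thing).
The state is a dict: "clock": time; "joints": joint angles; "dq": joint speeds; "joint_efforts": joint torques, N m; "position": TCP position; "ee_rot": TCP orientation; "force": force on the tool from outside, world axes, zero at the start; "ft_torque": the same for the moment, N m; "width": opening from 0.0 (shut) to 1.0 (fully open).
Only numpy, scipy, OpenCV 4.12 (cv2) and the standard library are available. Lean on these libraries where they do the work, as an engineer would, in place of code of your own. Each camera call takes 0.05 s, during which the arm holds its last target.

## Working session

There is one attempt and no reset: what is moved stays moved. The work goes in short steps, Python scripts to look and compute and a tool call to move; the robot and the scene stay as the last step left them, time stands still between calls to the robot, and variables do not carry over. Pictures are saved under pics/ and viewed, and the job is handed in when it is done.

Besides the shell and the picture viewer there is one more tool, called after "Call:" as name(argument=value, ...), one argument or row to a line, values as JSON. send_rows: Moves the arm, as the interface text tells. Its arguments: {"type":"object","properties":{"rows":{"type":"array"},"grip_force":{"type":"number"}},"required":["rows"]}

```bash
ls; mkdir -p pics; python3 - <<'E'
from cell import arm, optics, finder
import cv2, numpy as np
s=arm.observe(); print(s)
for n in ("top","side"):
    p,d=optics.get_image(n); cv2.imwrite(f"pics/{n}0.png",p[:,:,::-1]); np.savez(f"pics/{n}0.npz",p=p,d=d)
    c=optics.get_calibration(n); print(n,c)
E
```

```text
pics
{'clock': 0.0, 'joints': array([ 1.0553879 ,  0.43520905,  0.02494704,  1.574086  , -0.01156807,
        1.13399315, -0.07512318]), 'dq': array([ 0.00038768,  0.00086927, -0.00027325,  0.00020351, -0.00190063,
       -0.00142257, -0.00113829]), 'joint_efforts': array([-7.51437674e-04, -6.67859530e+01,  9.84555781e-01, -3.14464903e+01,
       -6.07625535e-02,  4.26218624e-02,  1.66796272e-04]), 'position': array([ 0.25045919, -0.57200437,  0.18655768]), 'ee_rot': array([ 0.90078245,  1.37806355, -0.89961194]), 'force': array([-1.08143644,  0.20384829,  0.31769643]), 'ft_torque': array([0.00441795, 0.00287067, 0.01064728]), 'width': 0.9998674377272144}
top {'camera_matrix': array([[348.59303543,   0.        , 252.28591194],
       [  0.        , 348.59303543, 192.71951003],
       [  0.        ,   0.        ,   1.        ]]), 'position': array([ 0.27943091, -0.05652893,  1.2087629 ]), 'orientation': array([ 0.16711831, -0.17161363, -1.54391834])}
side {'camera_matrix': array([[360.84680802,   0.        , 259.2710991 ],
       [  0.        , 360.84680802, 192.84872949],
       [  0.        ,   0.        ,   1.        ]]), 'position': array([0.57205692, 0.90194014, 0.93114657]), 'orientation': array([0.00975083, 1.27691567, 2.84563744])}
```

View pics/top0.png

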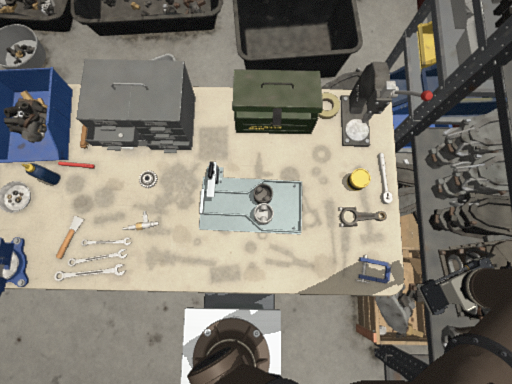

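View pics/side0.png

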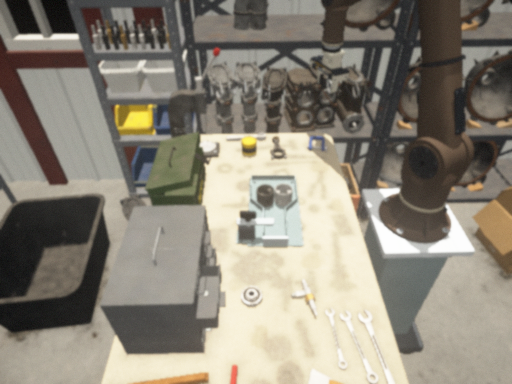

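```bash
cat > h.py <<'E'
import numpy as np, cv2
from scipy.spatial.transform import Rotation as R
from cell import arm, optics, finder
def cal(n):
    c=optics.get_calibration(n); return c["camera_matrix"],np.array(c["position"]),R.from_rotvec(c["orientation"]).as_matrix()
def ray(n,uv):
    K,p,M=cal(n); uv=np.atleast_2d(uv).astype(float)
    d=np.stack([(uv[:,0]-K[0,2])/K[0,0],-(uv[:,1]-K[1,2])/K[1,1],-np.ones(len(uv))],1)
    return p,d@M.T
def at_z(n,uv,z):
    p,d=ray(n,uv); return p+d*((z-p[2])/d[:,2])[:,None]
def at_d(n,uv,dep):
    p,d=ray(n,uv); return p+d*np.asarray(dep).reshape(-1,1)
def proj(n,P):
    K,p,M=cal(n); q=(np.atleast_2d(P)-p)@M; 
    return np.stack([K[0,0]*q[:,0]/-q[:,2]+K[0,2],K[1,1]*q[:,1]/q[:,2]+K[1,2]],1)
def snap(n,tag,crop=None,k=4):
    p,d=optics.get_image(n); np.savez(f"pics/{n}{tag}.npz",p=p,d=d)
    q=p[:,:,::-1]
    if crop: x,y,w,h=crop; q=cv2.resize(q[y:y+h,x:x+w],None,fx=k,fy=k,interpolation=cv2.INTER_CUBIC)
    cv2.imwrite(f"pics/{n}{tag}.png",q); return p,d
E
python3 - <<'E'
from h import *
for n,cr in (("top",(190,150,120,90)),("side",(225,165,90,90))):
    z=np.load(f"pics/{n}0.npz"); x,y,w,h=cr; cv2.imwrite(f"pics/{n}0z.png",cv2.resize(z['p'][y:y+h,x:x+w,::-1],None,fx=6,fy=6,interpolation=cv2.INTER_CUBIC))
zz={"lane_stop":.004,"piston_1_mid":.033,"clamp_arm":0,"knob_grip":.11,"feed_tray":0}
for n in("top","side"):
  optics.get_image(n)
  for t in zz:
    for r in finder.place_of(n,t)[:3]: print(n,t,r["xy"],round(r["confidence"],2),at_z(n,r["xy"],zz[t])[0].round(4))
E
```

```text
top lane_stop [137.9, 219.4] 0.5 [0.441  0.3381 0.004 ]
top piston_1_mid [265.1, 216.5] 0.76 [ 0.4559 -0.1026  0.033 ]
top clamp_arm [215.5, 177.8] 0.85 [0.597  0.0755 0.    ]
top knob_grip [208.6, 170.8] 0.65 [0.5913 0.087  0.11  ]
top feed_tray [245.3, 205.0] 0.78 [ 0.5003 -0.0336  0.    ]
side lane_stop [277.3, 236.8] 0.87 [0.4952 0.0867 0.004 ]
side piston_1_mid [282.0, 195.5] 0.64 [ 0.4679 -0.09    0.033 ]
side clamp_arm [243.5, 235.3] 0.77 [0.6103 0.0733 0.    ]
side knob_grip [248.0, 214.5] 0.7 [0.5922 0.0829 0.11  ]
side feed_tray [278.0, 206.9] 0.91 [ 0.4833 -0.0637 -0.    ]
```

```bash
ls pics
```

```text
side0.npz
side0.png
side0z.png
top0.npz
top0.png
top0z.png
```

View pics/top0z.png

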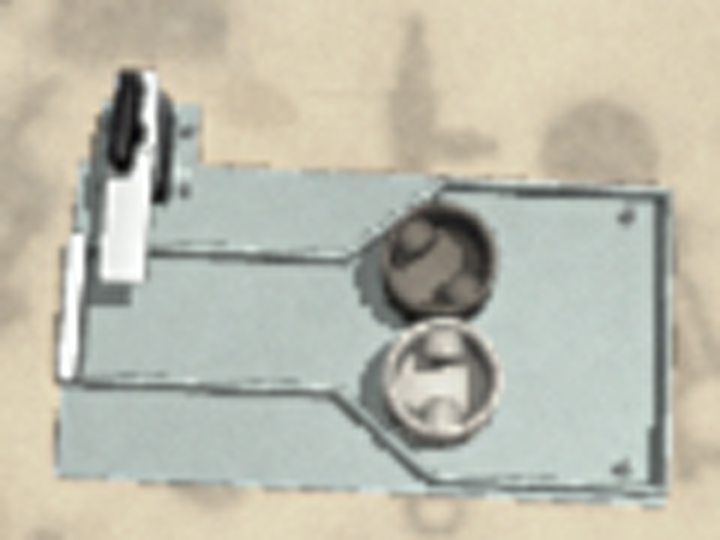

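View pics/side0z.png

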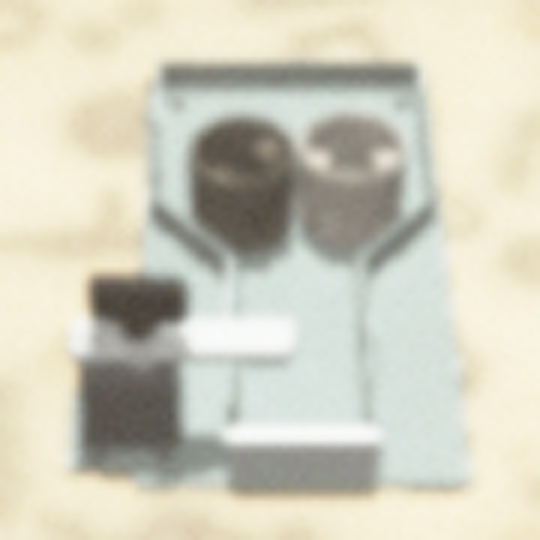

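```bash
cat > m.py <<'E'
from h import *
from scipy.optimize import least_squares
def cloud(n,d,cr):
    x,y,w,h=cr; vv,uu=np.mgrid[y:y+h,x:x+w]; dd=d[y:y+h,x:x+w].ravel()
    uv=np.stack([uu.ravel(),vv.ravel()],1); P=at_d(n,uv,dd); ok=dd>0
    return P[ok],uv[ok]
E
python3 - <<'E'
from m import *
for n,cr in (("top",(190,150,120,90)),("side",(225,165,90,90))):
    z=np.load(f"pics/{n}0.npz"); P,uv=cloud(n,z['d'],cr)
    print(n,len(P)); h,e=np.histogram(P[:,2],bins=np.arange(-.01,.14,.004)); print([(round(a,3),b) for a,b in zip(e,h)])
    im=np.zeros(cr[3:1:-1]); 
    for (u,v),p in zip(uv,P): im[v-cr[1],u-cr[0]]=p[2]
    im=cv2.applyColorMap(np.clip(im/0.13*255,0,255).astype(np.uint8),cv2.COLORMAP_JET)
    cv2.imwrite(f"pics/{n}0h.png",cv2.resize(im,None,fx=6,fy=6,interpolation=cv2.INTER_NEAREST))
E
```

```text
top 10744
[(np.float64(-0.01), np.int64(16)), (np.float64(-0.006), np.int64(853)), (np.float64(-0.002), np.int64(3717)), (np.float64(0.002), np.int64(3560)), (np.float64(0.006), np.int64(997)), (np.float64(0.01), np.int64(174)), (np.float64(0.014), np.int64(171)), (np.float64(0.018), np.int64(128)), (np.float64(0.022), np.int64(245)), (np.float64(0.026), np.int64(89)), (np.float64(0.03), np.int64(17)), (np.float64(0.034), np.int64(56)), (np.float64(0.038), np.int64(56)), (np.float64(0.042), np.int64(26)), (np.float64(0.046), np.int64(66)), (np.float64(0.05), np.int64(76)), (np.float64(0.054), np.int64(30)), (np.float64(0.058), np.int64(104)), (np.float64(0.062), np.int64(82)), (np.float64(0.066), np.int64(3)), (np.float64(0.07), np.int64(0)), (np.float64(0.074), np.int64(14)), (np.float64(0.078), np.int64(90)), (np.float64(0.082), np.int64(79)), (np.float64(0.086), np.int64(7)), (np.float64(0.09), np.int64(1)), (np.float64(0.094), np.int64(4)), (np.float64(0.098), np.int64(2)), (np.float64(0.102), np.int64(6)), (np.float64(0.106), np.int64(0)), (np.float64(0.11), np.int64(3)), (np.fl
[... 804 characters left out ...]
t64(69)), (np.float64(0.058), np.int64(130)), (np.float64(0.062), np.int64(81)), (np.float64(0.066), np.int64(3)), (np.float64(0.07), np.int64(4)), (np.float64(0.074), np.int64(30)), (np.float64(0.078), np.int64(79)), (np.float64(0.082), np.int64(111)), (np.float64(0.086), np.int64(7)), (np.float64(0.09), np.int64(11)), (np.float64(0.094), np.int64(7)), (np.float64(0.098), np.int64(12)), (np.float64(0.102), np.int64(16)), (np.float64(0.106), np.int64(19)), (np.float64(0.11), np.int64(15)), (np.float64(0.114), np.int64(12)), (np.float64(0.118), np.int64(31)), (np.float64(0.122), np.int64(28)), (np.float64(0.126), np.int64(1)), (np.float64(0.13), np.int64(0)), (np.float64(0.134), np.int64(0))]
```

View pics/top0h.png

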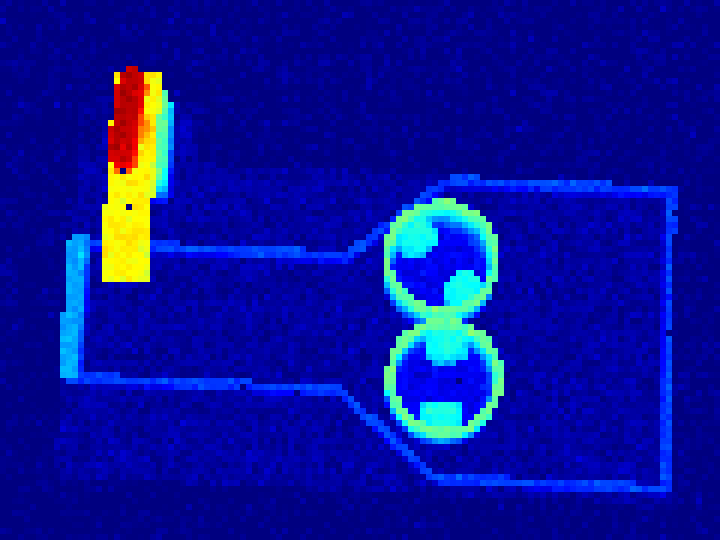

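```bash
cat >> m.py <<'E'
nx,ny=57/np.hypot(57,48)*2.5,-48/np.hypot(57,48)*2.5
SEG=[]
for s in(1,-1):
    SEG+=[((39.5*s,-1.),(39.5*s,150)),((s*38.8,-1.),(s*87.2,-58.)),((87.5*s,-58),(87.5*s,-187.5))]
SEG+=[((-87.5,-187.5),(87.5,-187.5))]
SEG=np.array(SEG,float)/1000
def segd(Q):
    out=[]
    for a,b in SEG:
        t=np.clip(((Q-a)@(b-a))/((b-a)@(b-a)),0,1); out.append(np.linalg.norm(Q-a-t[:,None]*(b-a),axis=1))
    return np.min(out,0)
def totray(T,P):
    x,y,a=T; c,s=np.cos(a),np.sin(a); D=np.asarray(P)[...,:2]-[x,y]
    return np.stack([D[...,0]*c+D[...,1]*s,-D[...,0]*s+D[...,1]*c],-1)
def toworld(T,Q):
    x,y,a=T; c,s=np.cos(a),np.sin(a); Q=np.asarray(Q)
    return np.stack([x+Q[...,0]*c-Q[...,1]*s,y+Q[...,0]*s+Q[...,1]*c],-1)
def fit_tray(W,T0):
    return least_squares(lambda T:segd(totray(T,W)),T0,loss='soft_l1',f_scale=.003)
def circ(P,c0,r=None):
    Q=P[np.linalg.norm(P[:,:2]-c0,axis=1)<.042]
    f=lambda p:np.linalg.norm(Q[:,:2]-p[:2],axis=1)-(p[2] if r is None else r)
    s=least_squares(f,list(c0)+[.031],loss='soft_l1',f_scale=.002); return s.x,len(Q),np.abs(s.fun).mean()
E
python3 - <<'E'
from m import *
Ws=[]
C={}
for n,cr in (("top",(190,150,120,90)),("side",(225,165,90,90))):
    z=np.load(f"pics/{n}0.npz"); P,uv=cloud(n,z['d'],cr); C[n]=P
    W=P[(P[:,2]>.019)&(P[:,2]<.029)]
    for c in ((.46,-.09),(.53,-.09)): W=W[np.linalg.norm(W[:,:2]-c,axis=1)>.05]
    s=fit_tray(W,[.49,-.05,0.]); W=W[segd(totray(s.x,W))<.008]; s=fit_tray(W,s.x)
    print(n,len(W),s.x.round(4),np.abs(s.fun).mean()); Ws.append(W)
s=fit_tray(np.vstack(Ws),s.x); T=s.x; print("both",T)
for n,P in C.items():
    K=P[(P[:,2]>.056)&(P[:,2]<.067)]
    for c0 in ((.46,-.09),(.53,-.09)):
        o=circ(K,np.array(c0)); print(n,o[0].round(4),o[1:],totray(T,o[0][:2]).round(4))
    B=P[(P[:,2]>.112)&(P[:,2]<.13)]; 
    m,e,v=cv2.PCACompute2(B[:,:2].astype(np.float32),None); print("knob",m,totray(T,m[0]),e[0],np.degrees(np.arctan2(e[0,1],e[0,0])),B[:,2].mean(),np.ptp(B[:,:2]@e[0]))
    A=P[(P[:,2]>.074)&(P[:,2]<.088)]; print("arm z",np.median(A[:,2]))
    F=P[np.linalg.norm(totray(T,P)-[0,.06],axis=1)<.03]; print("floor z",np.median(F[:,2]))
E
```

```text
top 314 [ 0.5023 -0.0385 -0.0273] 0.0013435352863263635
side 231 [ 0.5    -0.0377 -0.0293] 0.0020400505425023493
both [ 0.5014544  -0.03820521 -0.02696535]
top [ 0.4655 -0.0963  0.0307] (97, np.float64(0.0015029395420280533)) [-0.0344 -0.059 ]
top [ 0.532  -0.0939  0.0314] (103, np.float64(0.002326870390005904)) [ 0.032  -0.0548]
knob [[0.5937028 0.0795462]] [0.08904004 0.12019581] [ 0.9957395  -0.09221074] -5.2908015 0.12120845033839599 0.0530379815062042
arm z 0.0816927443756037
floor z 0.004200059902182307
side [ 0.4635 -0.0946  0.0311] (85, np.float64(0.001757373825931241)) [-0.0364 -0.0574]
side [ 0.5298 -0.092   0.0313] (89, np.float64(0.002199031678930949)) [ 0.0298 -0.053 ]
knob [[0.5939329  0.08358677]] [0.08916114 0.12424111] [ 0.99393284 -0.10998913] -6.3146887 0.12019211214172022 0.051840725999356074
arm z 0.08203786525650242
floor z 0.0048796436053057946
```

```bash
cat > mv.py <<'E'
from m import *
T=np.array([.5013,-.0382,-.0272])
def st():
    s=arm.observe(); p=np.array(s["position"]); M=R.from_rotvec(s["ee_rot"]).as_matrix()
    print("clk",round(s["clock"],2),"tcp tray",(totray(T,p)*1e3).round(1),"z",round(p[2]*1e3,1),"F",np.round(s["force"],1),"w",round(s["width"]*92,1),"j",np.round(s["joints"],2)); return p,M
# goal: x down, z along tray +-y rotated by ang (deg, ccw from above)
def goalM(ang,sgn):
    zz=R.from_rotvec([0,0,T[2]+np.radians(ang)]).apply([0,sgn,0]); xx=np.array([0,0,-1.]); return np.stack([xx,np.cross(zz,xx),zz],1)
def plan(xt,yt,z,ang=0):
    p,M=st(); g=np.r_[toworld(T,np.array([xt,yt])/1e3),z/1e3]
    best=min((goalM(ang,s) for s in(1,-1)),key=lambda G:R.from_matrix(M.T@G).magnitude())
    print("to",(xt,yt,z,ang),"tool shift",(M.T@(g-p)*1e3).round(1),"turn",np.degrees(R.from_matrix(M.T@best).as_rotvec()).round(2))
E
python3 - <<'E'
from mv import *
p,M=st(); print(M.round(3))
plan(-35,-57,150); plan(-35,-57,29)
E
```

```text
clk 0.7 tcp tray [-236. -541.] z 187.4 F [-0.8  0.2 -0.5] w 92.2 j [ 1.06  0.43  0.03  1.57 -0.01  1.13 -0.08]
[[ 0.     0.916  0.401]
 [-0.     0.401 -0.916]
 [-1.    -0.     0.   ]]
clk 0.7 tcp tray [-236. -541.] z 187.4 F [-0.8  0.2 -0.5] w 92.2 j [ 1.06  0.43  0.03  1.57 -0.01  1.13 -0.08]
to (-35, -57, 150, 0) tool shift [  37.3  387.9 -352.3] turn [25.2  0.  -0. ]
clk 0.7 tcp tray [-236. -541.] z 187.4 F [-0.8  0.2 -0.5] w 92.2 j [ 1.06  0.43  0.03  1.57 -0.01  1.13 -0.08]
to (-35, -57, 29, 0) tool shift [ 158.3  387.9 -352.3] turn [25.2  0.  -0. ]
```

Call:
send_rows(
  rows=[
    [[0,20,-18,2,0,0,100],[5,60,-54,6,0,0,100],[10,100,-90,10,0,0,100],[15,140,-126,14,0,0,100],[20,180,-162,18,0,0,100],[25,220,-198,22,0,0,100],[30,260,-234,25.2,0,0,100],[30,300,-270,25.2,0,0,100]],
  ],
)

```text
clock: 1.5
position: [0.406, -0.2285, 0.1581]
ee_rot: [1.231, 1.195, -1.231]
force: [1.8, -0.3, -0.5]
width: 0.998
```

```bash
python3 -c "
from mv import *
plan(-35,-58,100); plan(-35,-58,29)"
```

```text
clk 1.5 tcp tray [ -90.1 -192.9] z 158.1 F [ 1.8 -0.3 -0.5] w 91.8 j [ 0.46  0.21 -0.07  1.98  0.02  0.95 -1.22]
to (-35, -58, 100, 0) tool shift [  58.1   54.8 -135. ] turn [-0.13  0.02 -0.01]
clk 1.5 tcp tray [ -90.1 -192.9] z 158.1 F [ 1.8 -0.3 -0.5] w 91.8 j [ 0.46  0.21 -0.07  1.98  0.02  0.95 -1.22]
to (-35, -58, 29, 0) tool shift [ 129.1   54.7 -135. ] turn [-0.13  0.02 -0.01]
```

Call:
send_rows(
  rows=[
    [[0,15,-37,0,0,0,100],[10,35,-85,0,0,0,100],[20,50,-125,0,0,0,100],[30,55,-135,0,0,0,100],[50,55,-135,0,0,0,100],[68,55,-135,0,0,0,100],[70,55,-135,0,0,0,100],[70,55,-135,0,0,0,100]],
  ],
)

```text
clock: 2.3
position: [0.464, -0.0973, 0.0881]
ee_rot: [1.229, 1.197, -1.23]
force: [-0.1, -0.2, -0.3]
width: 0.998
```

```bash
python3 -c "
from mv import *
plan(-35,-58,29)
snap('top','1',(190,150,120,90),6)
snap('side','1',(200,135,120,120),5)
"
```

```text
clk 2.3 tcp tray [-35.7 -60.1] z 88.1 F [-0.1 -0.2 -0.3] w 91.8 j [ 0.22  0.32 -0.15  2.04  0.07  0.79 -1.58]
to (-35, -58, 29, 0) tool shift [59.1  0.7 -2.1] turn [-0.02  0.    0.05]
```

View pics/side1.png

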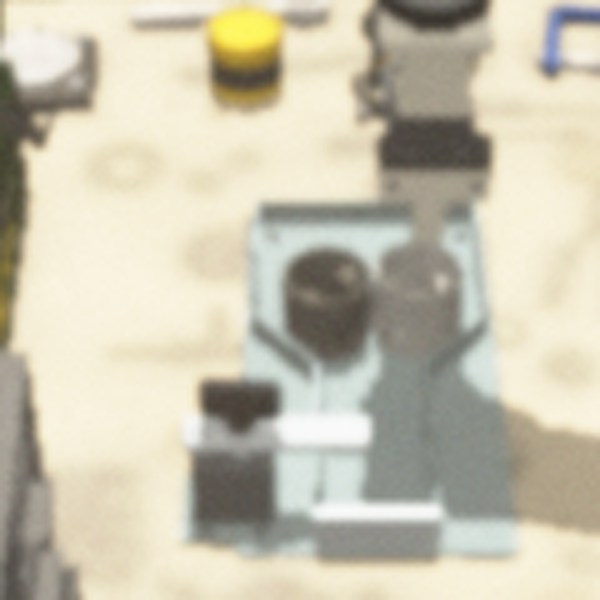

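View pics/top1.png

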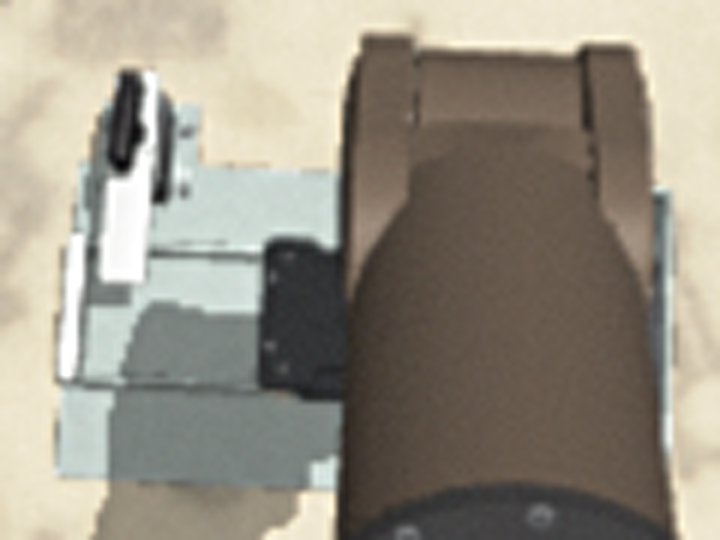

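Call:
send_rows(
  grip_force=15,
  rows=[
    [[15,1,-2,0,0,0,100],[35,1,-2,0,0,0,100],[50,1,-2,0,0,0,100],[59,1,-2,0,0,0,100],[59,1,-2,0,0,0,65],[59,1,-2,0,0,0,60],[59,1,-2,0,0,0,60],[59,1,-2,0,0,0,60]],
  ],
)

```text
clock: 3.2
position: [0.466, -0.0951, 0.0298]
ee_rot: [1.23, 1.195, -1.228]
force: [0.2, 0.1, -0.3]
width: 0.699
```

```bash
python3 -c "
from mv import *
plan(-35,-126,29)
"
```

```text
clk 3.2 tcp tray [-33.8 -57.8] z 29.8 F [ 0.2  0.1 -0.3] w 64.3 j [ 0.2   0.41 -0.14  2.1   0.1   0.64 -1.61]
to (-35, -126, 29, 0) tool shift [ 0.9 -1.2 68.2] turn [ 0.    0.01 -0.08]
```

Call:
send_rows(
  rows=[
    [[0,0,5,0,0,0,60],[0,0,15,0,0,0,60],[0,-1,27,0,0,0,60],[0,-2,39,0,0,0,60],[0,-2,51,0,0,0,60],[0,-2,61,0,0,0,60],[0,-2,67,0,0,0,60],[0,-2,68,0,0,0,60]],
  ],
)

```text
clock: 4.0
position: [0.4615, -0.1639, 0.0291]
ee_rot: [1.23, 1.195, -1.23]
force: [-0.5, 0.4, 0.1]
width: 0.601
```

```bash
python3 -c "
from mv import *
plan(-35,-126,29);snap('side','2',(200,135,120,120),5)
"
```

```text
clk 4.0 tcp tray [ -36.4 -126.7] z 29.1 F [-0.5  0.4  0.1] w 55.3 j [ 0.34  0.43 -0.14  2.06  0.09  0.65 -1.46]
to (-35, -126, 29, 0) tool shift [ 0.1  1.4 -0.7] turn [-0.07  0.01 -0.  ]
```

View pics/side2.png

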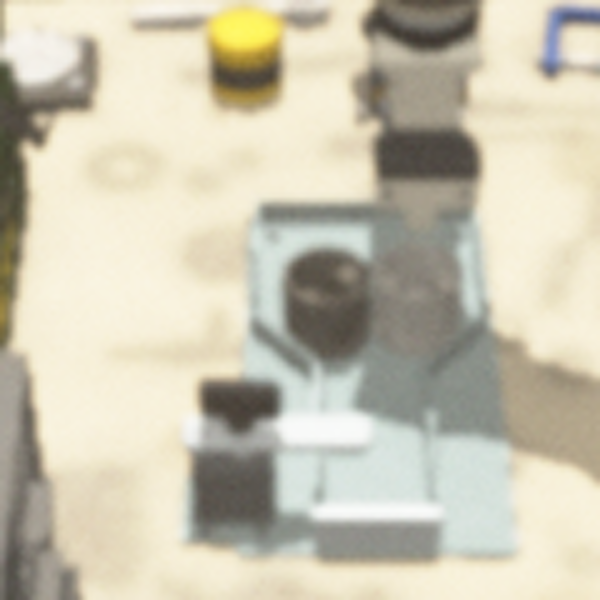

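```bash
python3 -c "
from mv import *
for t in ('1','2'):
    z=np.load(f'pics/side{t}.npz'); P,uv=cloud('side',z['d'],(225,165,90,90))
    K=P[(P[:,2]>.056)&(P[:,2]<.067)]
    for c0 in ((.46,-.09),(.53,-.09)):
        o=circ(K,np.array(c0)); print(t,o[0].round(4),o[1:],totray(T,o[0][:2]).round(4))
z=np.load('pics/side2.npz'); cr=(200,135,120,120)
P,uv=cloud('side',z['d'],cr)
im=np.zeros((120,120))
for (u,v),p in zip(uv,P): im[v-135,u-200]=p[2]
im=cv2.applyColorMap(np.clip(im/0.2*255,0,255).astype(np.uint8),cv2.COLORMAP_JET)
cv2.imwrite('pics/side2h.png',cv2.resize(im,None,fx=5,fy=5,interpolation=cv2.INTER_NEAREST))
"
```

```text
1 [ 0.4633 -0.0941  0.0308] (86, np.float64(0.0017559508751934091)) [-0.0365 -0.0569]
1 [ 0.5301 -0.0922  0.0312] (94, np.float64(0.0019490382012783685)) [ 0.0303 -0.0532]
2 [ 0.4633 -0.0948  0.031 ] (89, np.float64(0.001939097685616958)) [-0.0364 -0.0576]
2 [ 0.5295 -0.0924  0.0311] (91, np.float64(0.002039072274610604)) [ 0.0297 -0.0534]
```

View pics/side2h.png

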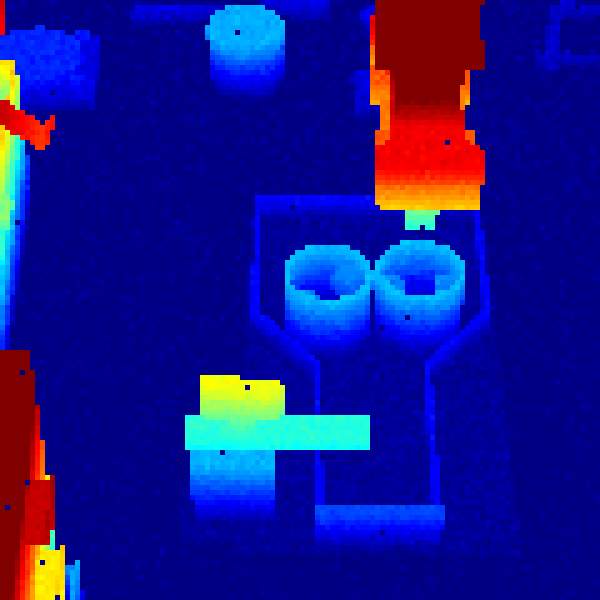

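```bash
python3 -c "
from mv import *
st()
for t in ('1','2'):
    z=np.load(f'pics/side{t}.npz'); d=z['d']
    for c in (283,285,287,290):
        print(t,c,[(r,)+tuple((totray(T,at_d('side',[[c,r]],d[r,c])[0])*1e3).round())+((at_d('side',[[c,r]],d[r,c])[0][2]*1e3).round(),) for r in range(158,200,3)])
"
```

```text
clk 4.05 tcp tray [ -36.4 -126.2] z 29.1 F [ 1.3 -0.1  0.1] w 55.4 j [ 0.34  0.43 -0.14  2.06  0.09  0.65 -1.46]
1 283 [(158, np.float64(-25.0), np.float64(-7.0), np.float64(238.0)), (161, np.float64(-25.0), np.float64(10.0), np.float64(239.0)), (164, np.float64(-24.0), np.float64(26.0), np.float64(239.0)), (167, np.float64(-24.0), np.float64(34.0), np.float64(233.0)), (170, np.float64(-24.0), np.float64(34.0), np.float64(221.0)), (173, np.float64(-25.0), np.float64(29.0), np.float64(205.0)), (176, np.float64(45.0), np.float64(942.0), np.float64(931.0)), (179, np.float64(-28.0), np.float64(3.0), np.float64(158.0)), (182, np.float64(-29.0), np.float64(4.0), np.float64(146.0)), (185, np.float64(-37.0), np.float64(-89.0), np.float64(53.0)), (188, np.float64(-37.0), np.float64(-83.0), np.float64(43.0)), (191, np.float64(-38.0), np.float64(-87.0), np.float64(25.0)), (194, np.float64(-33.0), np.float64(-27.0), np.float64(63.0)), (197, np.float64(-34.0), np.float64(-30.0), np.float64(46.0))]
1 285 [(158, np.float64(-32.0), np.float64(-10.0), np.float64(236.0)), (161, np.float64(-31.0), np.f
[... 5443 characters left out ...]
)), (167, np.float64(-53.0), np.float64(-39.0), np.float64(177.0)), (170, np.float64(-54.0), np.float64(-35.0), np.float64(167.0)), (173, np.float64(-55.0), np.float64(-42.0), np.float64(148.0)), (176, np.float64(-55.0), np.float64(-39.0), np.float64(137.0)), (179, np.float64(-71.0), np.float64(-182.0), np.float64(6.0)), (182, np.float64(-69.0), np.float64(-160.0), np.float64(9.0)), (185, np.float64(-62.0), np.float64(-79.0), np.float64(62.0)), (188, np.float64(-62.0), np.float64(-72.0), np.float64(53.0)), (191, np.float64(-61.0), np.float64(-58.0), np.float64(51.0)), (194, np.float64(-59.0), np.float64(-34.0), np.float64(58.0)), (197, np.float64(-61.0), np.float64(-39.0), np.float64(38.0))]
```

```bash
python3 -c "
from mv import *
for t in ('1','2'):
    z=np.load(f'pics/side{t}.npz'); d=z['d']
    for c in (284,286):
        for r in range(170,186):
            q=at_d('side',[[c,r]],d[r,c])[0]; print(t,c,r,(totray(T,q)*1e3).round(),round(q[2]*1e3))
    z=np.load('pics/top1.npz')
P,uv=cloud('top',z['d'],(190,150,120,90)); Q=totray(T,P); k=(Q[:,1]>-10)&(Q[:,1]<60)&(P[:,2]>.11)&(abs(Q[:,0]+36)<50)
print(np.histogram(P[k,2],bins=np.arange(.1,.4,.02)), Q[k].min(0),Q[k].max(0), np.percentile(P[k,2],[5,50,95]))
"
```

```text
1 284 170 [-28.  32.] 220
1 284 171 [-29.  23.] 208
1 284 172 [-28.  27.] 207
1 284 173 [ 45. 942.] 931
1 284 174 [-29.  27.] 199
1 284 175 [-31.   3.] 175
1 284 176 [-31.   4.] 172
1 284 177 [-31.   4.] 168
1 284 178 [-31.   3.] 163
1 284 179 [-32.  -0.] 156
1 284 180 [-32.   3.] 154
1 284 181 [-32.   2.] 149
1 284 182 [-32.   0.] 142
1 284 183 [-40. -91.] 61
1 284 184 [-40. -86.] 60
1 284 185 [-40. -89.] 53
1 286 170 [-34.  31.] 219
1 286 171 [-35.  24.] 209
1 286 172 [-35.  29.] 208
1 286 173 [-35.  25.] 202
1 286 174 [-35.  26.] 198
1 286 175 [-38.   2.] 175
1 286 176 [-38.   3.] 171
1 286 177 [-38.   6.] 169
1 286 178 [-38.   3.] 162
1 286 179 [-38.   2.] 158
1 286 180 [-39.   0.] 151
1 286 181 [-39.   1.] 148
1 286 182 [-39.  -1.] 142
1 286 183 [-47. -88.] 64
1 286 184 [-47. -84.] 63
1 286 185 [-48. -89.] 54
2 284 170 [-33. -32.] 169
2 284 171 [-33. -34.] 163
2 284 172 [-34. -41.] 153
2 284 173 [-34. -44.] 146
2 284 174 [-34. -42.] 144
2 284 175 [-34. -40.] 141
2 284 176 [-35. -42.] 134
2 284 177 [-38. -79.] 100
2 284 178 [-39. -85.] 91
2 284 179 [-38. -81.] 89
2 284 180 [ 45. 942.] 931
2 284 181 [ -47. -176.] 1
2 284 182 [ -46. -164.] 5
2 284 183 [-40. -92.] 60
2 284 184 [-40. -88.] 59
2 284 185 [-40. -87.] 55
2 286 170 [-39. -29.] 171
2 286 171 [-40. -37.] 161
2 286 172 [-41. -39.] 155
2 286 173 [-41. -39.] 150
2 286 174 [-41. -40.] 146
2 286 175 [-41. -40.] 141
2 286 176 [-41. -38.] 138
2 286 177 [-45. -82.] 97
2 286 178 [-46. -82.] 93
2 286 179 [-46. -85.] 86
2 286 180 [-46. -79.] 86
2 286 181 [ -54. -169.] 6
2 286 182 [ -54. -167.] 2
2 286 183 [-47. -88.] 64
2 286 184 [-47. -86.] 61
2 286 185 [-48. -86.] 56
(array([ 22,  52,   0,   0,   2,  37, 356,   6,   0,   0,   0,   0,   0,
         0,   0]), array([0.1 , 0.12, 0.14, 0.16, 0.18, 0.2 , 0.22, 0.24, 0.26, 0.28, 0.3 ,
       0.32, 0.34, 0.36, 0.38, 0.4 ])) [-0.17851667 -0.15384192] [0.11885719 0.12813524] [0.23533715 0.607063   0.70625385]
```

```bash
python3 -c "
from mv import *
for t,rs in (('1',(177,179,181)),('2',(178,179))):
    z=np.load(f'pics/side{t}.npz'); d=z['d']
    for r in rs:
        for c in range(276,296):
            q=at_d('side',[[c,r]],d[r,c])[0]; 
            if .07<q[2]<.5: print(t,c,r,(totray(T,q)*1e3).round(),round(q[2]*1e3))
"
```

```text
1 283 177 [-28.   3.] 166
1 284 177 [-31.   4.] 168
1 285 177 [-35.   1.] 166
1 286 177 [-38.   6.] 169
1 287 177 [-41.   4.] 168
1 288 177 [-45.   3.] 167
1 282 179 [-26. -12.] 146
1 283 179 [-28.   3.] 158
1 284 179 [-32.  -0.] 156
1 285 179 [-35.   3.] 158
1 286 179 [-38.   2.] 158
1 287 179 [-42.   3.] 158
1 288 179 [-45.   3.] 158
1 282 181 [-26.  -8.] 141
1 283 181 [-29.   3.] 150
1 284 181 [-32.   2.] 149
1 285 181 [-35.   1.] 148
1 286 181 [-39.   1.] 148
1 287 181 [-43.  -2.] 145
1 288 181 [-46.   1.] 148
2 281 178 [-27. -81.] 94
2 282 178 [-31. -83.] 92
2 283 178 [-35. -84.] 91
2 284 178 [-39. -85.] 91
2 285 178 [-42. -82.] 93
2 286 178 [-46. -82.] 93
2 281 179 [-28. -84.] 86
2 282 179 [-31. -83.] 87
2 283 179 [-35. -81.] 89
2 284 179 [-38. -81.] 89
2 285 179 [-42. -83.] 87
2 286 179 [-46. -85.] 86
```

Call:
send_rows(
  rows=[
    [[-5,0,0,0,0,0,100],[-5,0,-15,0,0,0,100],[-5,1,-35,0,0,0,100],[-5,1,-55,0,0,0,100],[-5,1,-68,0,0,0,100],[-5,1,-68,0,0,0,100],[-5,1,-68,0,0,0,100],[-5,1,-68,0,0,0,100]],
  ],
)

```text
clock: 4.85
position: [0.4643, -0.096, 0.0342]
ee_rot: [1.23, 1.195, -1.23]
force: [0.3, -0.5, 1.1]
width: 1.001
```

```bash
cat >> mv.py <<'E'
def tip(tag,x0,y0,n='side',cr=(200,120,120,120)):
    """visible gripper points near tray x0: print lowest z per y-bin"""
    p,d=snap(n,tag,cr,5); P,uv=cloud(n,d,cr); Q=totray(T,P)*1e3; Z=P[:,2]*1e3
    k=(abs(Q[:,0]-x0)<7)&(Z>8)&(Z<260)
    for r in sorted(set(uv[k,1])):
        j=k&(uv[:,1]==r); print(r,np.median(Q[j],0).round(),np.median(Z[j]).round())
E
python3 -c "
from mv import *
plan(-36,-58,20); tip('3',-36,-58)
"
```

```text
clk 4.85 tcp tray [-35.4 -58.7] z 34.2 F [ 0.3 -0.5  1.1] w 92.1 j [ 0.2   0.4  -0.15  2.09  0.1   0.65 -1.6 ]
to (-36, -58, 20, 0) tool shift [14.2 -0.6 -0.8] turn [-0.06  0.03  0.  ]
149 [-35. -28.] 259.0
150 [-35. -28.] 255.0
151 [-37. -28.] 251.0
152 [-37. -26.] 248.0
153 [-37. -23.] 246.0
154 [-36. -22.] 243.0
155 [-36. -38.] 227.0
156 [-36. -16.] 240.0
157 [-37.  -9.] 241.0
158 [-36. -10.] 236.0
159 [-37.  -7.] 234.0
160 [-36. -10.] 228.0
161 [-36. -10.] 224.0
162 [-36.  -8.] 221.0
163 [-36.  -9.] 216.0
164 [-35.  -7.] 213.0
165 [-35.  -9.] 208.0
166 [-35. -10.] 203.0
167 [-35. -10.] 199.0
168 [-36.  -9.] 196.0
169 [-36. -10.] 190.0
170 [-36. -11.] 186.0
171 [-36.  -7.] 184.0
172 [-36.  -3.] 183.0
173 [-35.   2.] 183.0
174 [-35.   5.] 182.0
175 [-35.  13.] 183.0
176 [-35.  19.] 184.0
177 [-36.  24.] 184.0
178 [-36.  29.] 183.0
179 [-36.  33.] 183.0
180 [-36.  35.] 180.0
181 [-37.  36.] 177.0
182 [-36.  32.] 169.0
183 [-35.  32.] 165.0
184 [-36.  27.] 156.0
185 [-36.  28.] 153.0
186 [-36.  28.] 149.0
187 [-36.  27.] 144.0
188 [-33.   5.] 120.0
189 [-33.   6.] 116.0
190 [-33.   5
[... 317 characters left out ...]
7.] 9.0
207 [-41.   3.] 27.0
208 [-41.   4.] 23.0
209 [-40.  10.] 24.0
210 [-40.  17.] 26.0
211 [-40.  22.] 26.0
212 [-37.  20.] 19.0
213 [-41.  32.] 26.0
214 [-41.  35.] 24.0
215 [-39.  41.] 25.0
216 [-40.  47.] 25.0
217 [-40.  49.] 23.0
218 [-40.  55.] 24.0
219 [-40.  60.] 24.0
220 [-40.  61.] 21.0
221 [-40.  64.] 19.0
222 [-40.  69.] 18.0
223 [-40.  71.] 15.0
224 [-35.  71.] 10.0
225 [-40.  90.] 25.0
226 [-40.  93.] 23.0
227 [-41.  98.] 24.0
228 [-41. 105.] 27.0
229 [-41. 106.] 23.0
230 [-40. 112.] 24.0
231 [-40. 116.] 24.0
232 [-39. 117.] 20.0
233 [-40. 122.] 20.0
234 [-40. 127.] 21.0
235 [-40. 132.] 21.0
236 [-36. 153.] 40.0
237 [-36. 155.] 38.0
238 [-36. 158.] 36.0
239 [-36. 159.] 33.0
```

Call:
send_rows(
  rows=[
    [[10,0,-1,0,0,0,100],[22,0,-1,0,0,0,100],[32,0,-1,0,0,0,100],[40,0,-1,0,0,0,100],[46,0,-1,0,0,0,100],[50,0,-1,0,0,0,100],[51,0,-1,0,0,0,100],[51,0,-1,0,0,0,100]],
  ],
)

```text
clock: 5.7
position: [0.4646, -0.094, -0.0165]
ee_rot: [1.229, 1.196, -1.229]
force: [-2.6, -0.1, 10.9]
width: 1.004
```

```bash
python3 -c "
from mv import *
plan(-36,-58,20); tip('4',-36,-58)
" | awk '$1<215 && $1>190 || /t/'
```

```text
clk 5.7 tcp tray [-35.2 -56.7] z -16.5 F [-2.6 -0.1 10.9] w 92.4 j [ 0.19  0.49 -0.13  2.13  0.12  0.53 -1.63]
to (-36, -58, 20, 0) tool shift [-36.5  -0.8   1.3] turn [ 0.01  0.01 -0.02]
191 [-36.  34.] 131.0
192 [-36.  37.] 130.0
193 [-36.  37.] 125.0
194 [-37.  35.] 119.0
195 [-37.  34.] 113.0
196 [-36.  29.] 105.0
197 [-34.  31.] 102.0
198 [-35.  30.] 96.0
199 [-35.  31.] 92.0
200 [-37.   6.] 65.0
201 [-37.   7.] 61.0
202 [-38.   6.] 55.0
203 [-36.   4.] 48.0
204 [-36.   5.] 45.0
205 [-35.   3.] 37.0
207 [-38.  -8.] 17.0
208 [-41.   2.] 22.0
209 [-40.  10.] 24.0
210 [-35.   8.] 17.0
211 [-40.  23.] 27.0
212 [-40.  25.] 24.0
213 [-39.  32.] 26.0
214 [-41.  37.] 25.0
```

View pics/side4.png

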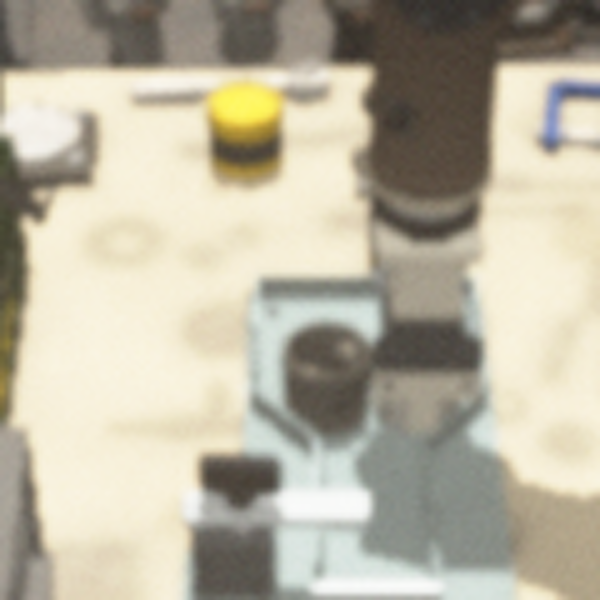

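```bash
python3 -c "
from mv import *
st(); print(arm.observe()['ft_torque']); snap('top','4',(190,150,120,90),6); st()
s=arm.observe();print(s['ft_torque'],s['dq'].round(3),s['joint_efforts'].round(1))
"
```

```text
clk 5.75 tcp tray [-35.2 -56.8] z -16.4 F [-2.5 -0.1 10.3] w 92.0 j [ 0.19  0.49 -0.13  2.13  0.12  0.53 -1.63]
[0.38762781 0.63818581 0.13437092]
clk 5.8 tcp tray [-35.3 -56.8] z -16.4 F [-1.9 -0.9  9.2] w 91.9 j [ 0.19  0.49 -0.13  2.13  0.12  0.53 -1.63]
[0.43765079 0.60724381 0.1026274 ] [-0.001 -0.     0.    -0.001  0.     0.001 -0.001] [ -0.3 -52.9  -1.  -17.2   0.1  -1.   -0.1]
```

View pics/top4.png

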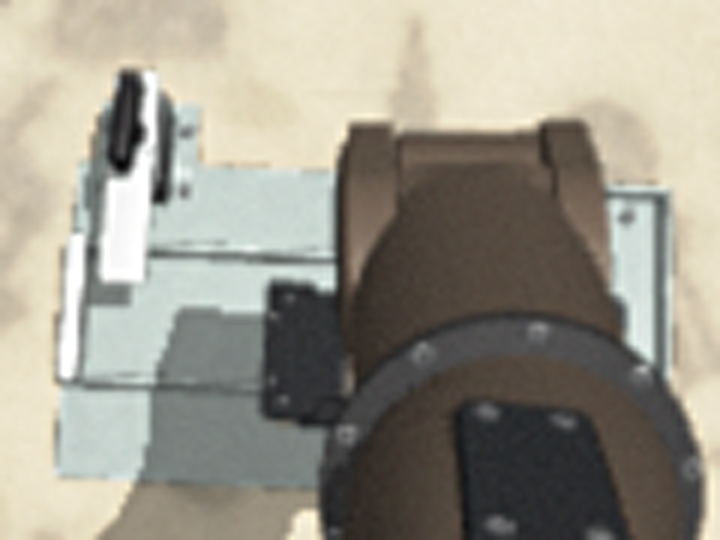

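Call:
send_rows(
  grip_force=15,
  rows=[
    [[-3,0,0,0,0,0,100],[-6,0,0,0,0,0,90],[-6,0,0,0,0,0,60],[-6,0,0,0,0,0,60],[-6,0,0,0,0,0,60],[-6,0,0,0,0,0,60],[-6,0,0,0,0,0,60],[-6,0,0,0,0,0,60]],
  ],
)

```text
clock: 6.6
position: [0.4645, -0.0943, -0.0108]
ee_rot: [1.229, 1.196, -1.229]
force: [0.9, -4.1, 1.0]
width: 0.71
```

```bash
python3 -c "
from mv import *
plan(-36,-124,-10)
"
```

```text
clk 6.6 tcp tray [-35.3 -57.1] z -10.8 F [ 0.9 -4.1  1. ] w 65.3 j [ 0.19  0.48 -0.13  2.13  0.12  0.54 -1.63]
to (-36, -124, -10, 0) tool shift [-0.8 -0.7 66.9] turn [-0.02  0.02 -0.01]
```

Call:
send_rows(
  rows=[
    [[0,0,4,0,0,0,60],[0,0,13,0,0,0,60],[0,-1,24,0,0,0,60],[0,-2,36,0,0,0,60],[0,-2,48,0,0,0,60],[0,-2,59,0,0,0,60],[0,-2,66,0,0,0,60],[0,-2,68,0,0,0,60]],
  ],
)

```text
clock: 7.4
position: [0.4603, -0.1629, -0.0109]
ee_rot: [1.23, 1.196, -1.23]
force: [-0.4, 6.3, 5.0]
width: 0.71
```

```bash
python3 -c "
from mv import *
plan(-36,-124,-10);snap('side','5',(200,135,120,120),5)
"
```

```text
clk 7.4 tcp tray [ -37.6 -125.8] z -10.9 F [-0.4  6.3  5. ] w 65.3 j [ 0.33  0.5  -0.14  2.09  0.12  0.56 -1.49]
to (-36, -124, -10, 0) tool shift [-0.9  1.6 -1.8] turn [-0.09  0.01  0.01]
```

View pics/side5.png

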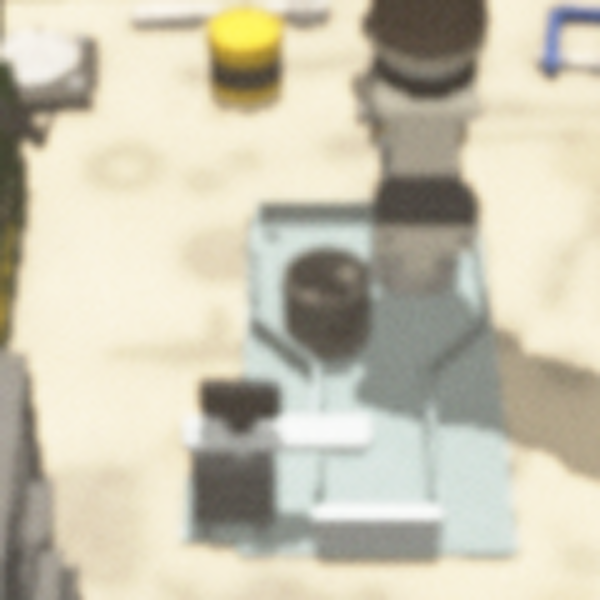

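Call:
send_rows(
  rows=[
    [[0,0,-1,0,0,0,100],[0,0,-1,0,0,0,100],[0,0,-1,0,0,0,100],[0,0,-1,0,0,0,100],[-12,0,-1,0,0,0,100],[-30,0,-1,0,0,0,100],[-45,0,-1,0,0,0,100],[-52,0,-1,0,0,0,100]],
  ],
)

```text
clock: 8.25
position: [0.4615, -0.161, 0.043]
ee_rot: [1.23, 1.194, -1.228]
force: [0.1, 0.5, 0.4]
width: 1.002
```

```bash
python3 -c "
from mv import *
plan(30.5,-54,-10); p,d=snap('side','6',(200,135,120,120),5)
P,uv=cloud('side',d,(225,150,90,90))
K=P[(P[:,2]>.056)&(P[:,2]<.067)]
for c0 in ((.46,-.16),(.53,-.09)):
        o=circ(K,np.array(c0)); print(o[0].round(4),o[1:],totray(T,o[0][:2]).round(4))
"
```

```text
clk 8.25 tcp tray [ -36.4 -123.9] z 43.0 F [0.1 0.5 0.4] w 92.2 j [ 0.35  0.41 -0.15  2.05  0.1   0.69 -1.47]
to (30.5, -54, -10, 0) tool shift [ 53.2  66.8 -69.9] turn [ 0.01  0.04 -0.13]
[ 0.4588 -0.1605  0.0304] (58, np.float64(0.0014107015815445528)) [-0.0392 -0.1235]
[ 0.5307 -0.0921  0.0307] (86, np.float64(0.0014918239912583206)) [ 0.0308 -0.0531]
```

View pics/side6.png

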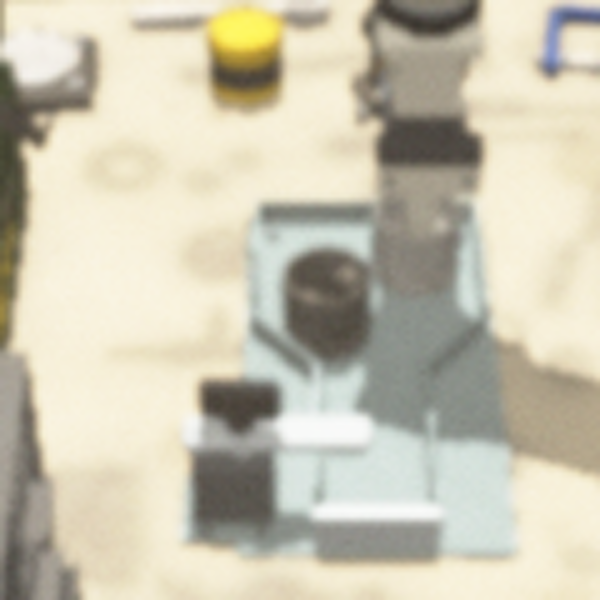

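Call:
send_rows(
  rows=[
    [[0,17,-17,0,0,0,100],[0,40,-42,0,0,0,100],[0,60,-62,0,0,0,100],[0,66,-69,0,0,0,100],[8,67,-70,0,0,0,100],[25,67,-70,0,0,0,100],[42,67,-70,0,0,0,100],[53,67,-70,0,0,0,100]],
  ],
)

```text
clock: 9.1
position: [0.5273, -0.0941, -0.0136]
ee_rot: [1.228, 1.197, -1.233]
force: [0.0, -0.3, 0.3]
width: 1.001
```

Call:
send_rows(
  grip_force=15,
  rows=[
    [[0,0,0,0,0,0,80],[0,0,0,0,0,0,60],[0,0,0,0,0,0,60],[0,0,0,0,0,0,60],[0,0,0,0,0,0,60],[0,0,0,0,0,0,60],[0,0,0,0,0,0,60],[0,0,0,0,0,0,60]],
  ],
)

```text
clock: 9.9
position: [0.53, -0.0929, -0.0112]
ee_rot: [1.23, 1.195, -1.229]
force: [-1.4, -1.1, 7.0]
width: 0.706
```

```bash
python3 -c "
from mv import *
plan(1,-10,-10);plan(0,38,-10); p,d=snap('side','7',(200,135,120,120),5)"
```

```text
clk 9.9 tcp tray [ 30.1 -53.9] z -11.2 F [-1.4 -1.1  7. ] w 65.0 j [ 0.18  0.55 -0.14  1.98  0.13  0.62 -1.64]
to (1, -10, -10, 0) tool shift [ -1.3 -29.1 -43.9] turn [-0.    0.02 -0.06]
clk 9.9 tcp tray [ 30.1 -53.9] z -11.2 F [-1.4 -1.1  7. ] w 65.0 j [ 0.18  0.55 -0.14  1.98  0.13  0.62 -1.64]
to (0, 38, -10, 0) tool shift [ -1.3 -30.1 -91.9] turn [-0.    0.02 -0.06]
```

View pics/side7.png

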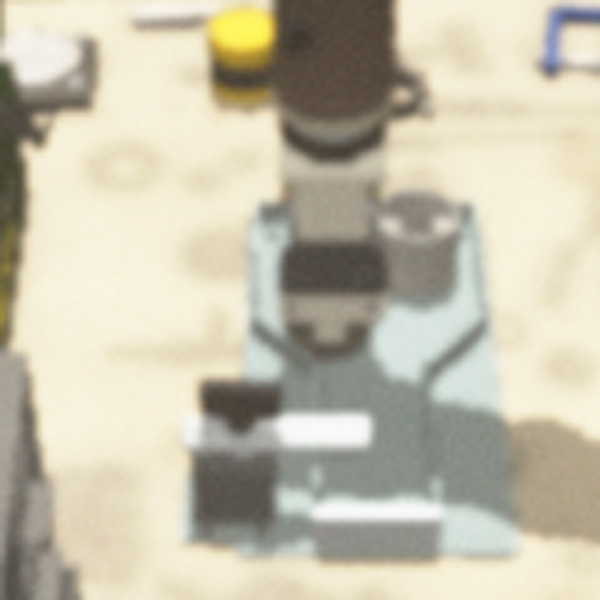

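Call:
send_rows(
  rows=[
    [[0,-4,-4,0,0,0,60],[0,-11,-10,0,0,0,60],[0,-19,-17,0,0,0,60],[0,-26,-24,0,0,0,60],[0,-30,-31,0,0,0,60],[0,-30,-40,0,0,0,60],[0,-30,-48,0,0,0,60],[0,-30,-52,0,0,0,60]],
  ],
)

```text
clock: 10.75
position: [0.5006, -0.0406, -0.0113]
ee_rot: [1.228, 1.195, -1.23]
force: [-0.2, -8.8, 10.1]
width: 0.708
```

```bash
python3 -c "
from mv import *
plan(0,38,-11); p,d=snap('side','8',(200,135,120,120),5)"
```

```text
clk 10.75 tcp tray [-0.6 -2.4] z -11.3 F [-0.2 -8.8 10.1] w 65.1 j [ 0.08  0.51 -0.14  2.06  0.13  0.58 -1.75]
to (0, 38, -11, 0) tool shift [ -0.3   0.6 -40.4] turn [-0.02  0.09 -0.02]
```

View pics/side8.png

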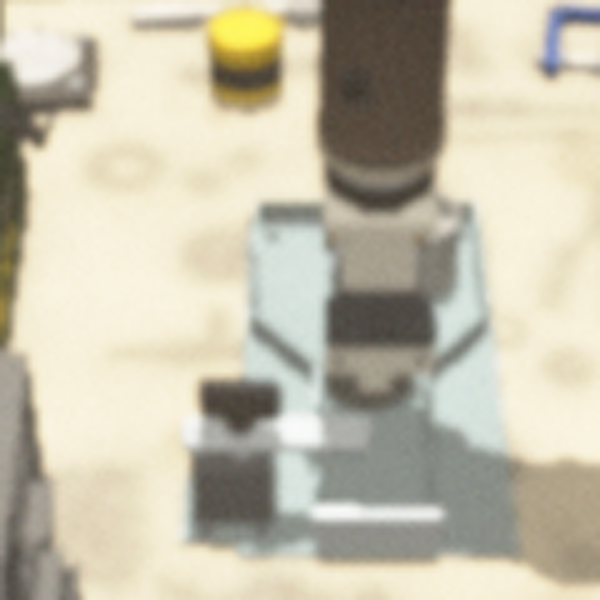

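Call:
send_rows(
  rows=[
    [[0,0,-4,0,0,0,60],[0,0,-11,0,0,0,60],[0,0,-19,0,0,0,60],[0,0,-27,0,0,0,60],[0,0,-34,0,0,0,60],[0,0,-38,0,0,0,60],[0,0,-40,0,0,0,60],[0,0,-40,0,0,0,60]],
  ],
)

```text
clock: 11.6
position: [0.5017, -0.0009, -0.0112]
ee_rot: [1.229, 1.195, -1.23]
force: [-0.2, -5.4, 11.1]
width: 0.706
```

Call:
send_rows(
  rows=[
    [[0,0,0,0,0,0,100],[0,0,0,0,0,0,100],[0,0,0,0,0,0,100],[0,0,0,0,0,0,100],[-12,0,0,0,0,0,100],[-30,0,0,0,0,0,100],[-45,0,0,0,0,0,100],[-52,0,0,0,0,0,100]],
  ],
)

```text
clock: 12.4
position: [0.5028, 0.0002, 0.042]
ee_rot: [1.23, 1.195, -1.227]
force: [-0.2, 0.1, 0.1]
width: 1.0
```

```bash
python3 -c "
from mv import *
plan(0,-30,-10); p,d=snap('side','9',(200,135,120,120),5)
P,uv=cloud('side',d,(225,150,90,90))
K=P[(P[:,2]>.056)&(P[:,2]<.067)]
for c0 in ((.46,-.16),(.50,0)):
        o=circ(K,np.array(c0)); print(o[0].round(4),o[1:],totray(T,o[0][:2]).round(4))
"
```

```text
clk 12.4 tcp tray [ 0.5 38.5] z 42.0 F [-0.2  0.1  0.1] w 92.0 j [ 0.01  0.43 -0.15  2.02  0.1   0.7  -1.8 ]
to (0, -30, -10, 0) tool shift [52.  -0.6 68.5] turn [ 0.   -0.02 -0.12]
[ 0.4587 -0.1609  0.0301] (24, np.float64(0.0011122428056935486)) [-0.0393 -0.1238]
[0.5026 0.0009 0.0307] (44, np.float64(0.0014589222982930841)) [0.0003 0.0392]
```

View pics/side9.png

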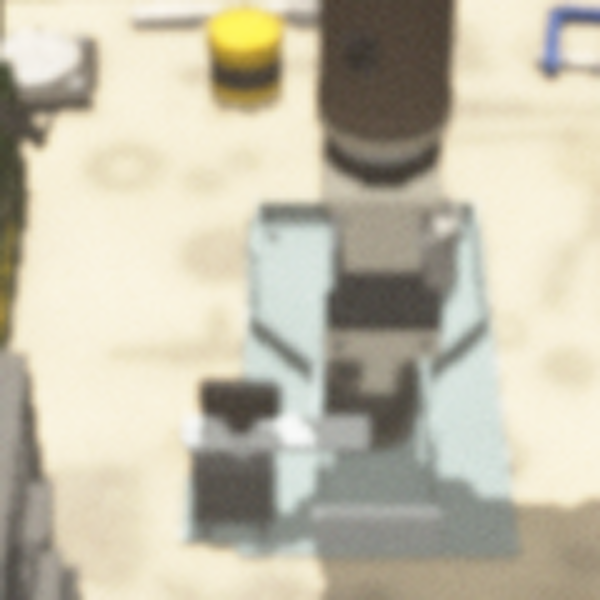

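Call:
send_rows(
  grip_force=15,
  rows=[
    [[0,0,8,0,0,0,50],[0,0,25,0,0,0,0],[0,0,45,0,0,0,0],[0,0,60,0,0,0,0],[0,0,67,0,0,0,0],[0,0,68,0,0,0,0],[0,0,68,0,0,0,0],[0,0,68,0,0,0,0]],
  ],
)

```text
clock: 13.25
position: [0.5001, -0.067, 0.04]
ee_rot: [1.229, 1.197, -1.228]
force: [0.1, 0.8, -0.9]
width: 0.354
```

Call:
send_rows(
  rows=[
    [[5,0,0,0,0,0,0],[15,0,0,0,0,0,0],[27,0,0,0,0,0,0],[38,0,0,0,0,0,0],[47,0,0,0,0,0,0],[51,0,0,0,0,0,0],[52,0,0,0,0,0,0],[52,0,0,0,0,0,0]],
  ],
)

```text
clock: 14.05
position: [0.5001, -0.0679, -0.0119]
ee_rot: [1.229, 1.196, -1.229]
force: [0.2, 0.8, 0.5]
width: 0.004
```

```bash
python3 -c "
from mv import *
plan(0,65,-10); tip('10',0,-30)
" | awk '($1<215 && $1>175) || /t/'
```

```text
clk 14.05 tcp tray [ -0.3 -29.7] z -11.9 F [0.2 0.8 0.5] w 0.3 j [ 0.13  0.52 -0.13  2.06  0.12  0.58 -1.68]
to (0, 65, -10, 0) tool shift [ -1.9   0.4 -94.7] turn [0.01 0.   0.01]
176 [ 0. 19.] 184.0
177 [-0. 19.] 180.0
178 [-0. 21.] 177.0
179 [ 1. 21.] 173.0
180 [ 1. 19.] 167.0
181 [ 1. 19.] 163.0
182 [ 1. 21.] 160.0
183 [ 1. 21.] 156.0
184 [ 1. 20.] 151.0
185 [ 1. 20.] 146.0
186 [ 0. 19.] 141.0
187 [ 0. 19.] 137.0
188 [ 0. 22.] 134.0
189 [ 1. 29.] 136.0
190 [ 1. 35.] 137.0
191 [ 1. 40.] 137.0
192 [ 1. 46.] 138.0
193 [ 1. 50.] 136.0
194 [-0. 55.] 137.0
195 [-0. 59.] 136.0
196 [-0. 65.] 137.0
197 [-0. 64.] 132.0
198 [-0. 63.] 127.0
199 [ 1. 63.] 122.0
200 [ 1. 56.] 111.0
201 [ 1. 55.] 106.0
202 [ 0. 56.] 102.0
203 [ 0. 56.] 97.0
204 [ 1. 10.] 49.0
205 [1. 9.] 43.0
206 [ 1. 12.] 41.0
207 [1. 9.] 34.0
208 [-1. 12.] 31.0
209 [ 1. 10.] 24.0
210 [ 1. 10.] 19.0
211 [-1. 12.] 16.0
212 [-1. 15.] 14.0
213 [-0. 70.] 63.0
214 [-0. 69.] 58.0
```

View pics/side10.png

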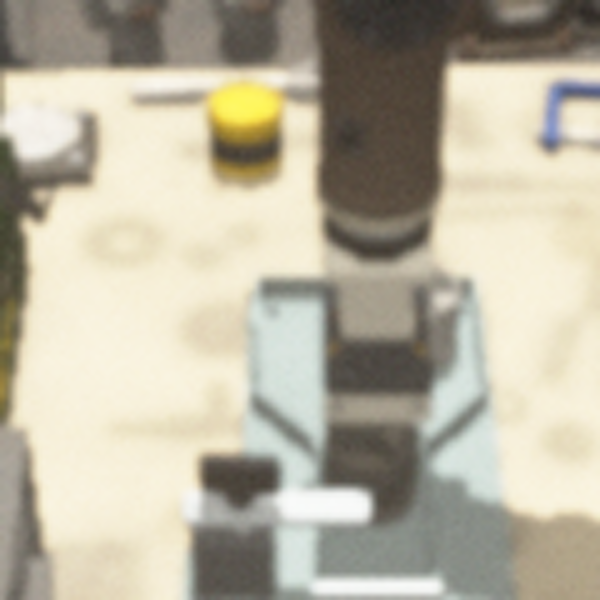

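Call:
send_rows(
  rows=[
    [[-2,0,-5,0,0,0,0],[-2,0,-12,0,0,0,0],[-2,0,-20,0,0,0,0],[-2,0,-30,0,0,0,0],[-2,0,-40,0,0,0,0],[-2,0,-50,0,0,0,0],[-2,0,-60,0,0,0,0],[-2,0,-66,0,0,0,0]],
  ],
)

```text
clock: 14.9
position: [0.5018, -0.0005, -0.0099]
ee_rot: [1.228, 1.197, -1.228]
force: [0.2, -5.3, 5.0]
width: 0.006
```

```bash
python3 -c "
from mv import *
plan(0,65,-10); snap('side','11',(200,135,120,120),5)"
```

```text
clk 14.9 tcp tray [-0.5 37.7] z -9.9 F [ 0.2 -5.3  5. ] w 0.5 j [-0.01  0.51 -0.13  2.06  0.11  0.58 -1.81]
to (0, 65, -10, 0) tool shift [  0.1   0.5 -27.3] turn [ 0.07 -0.01  0.01]
```

View pics/side11.png

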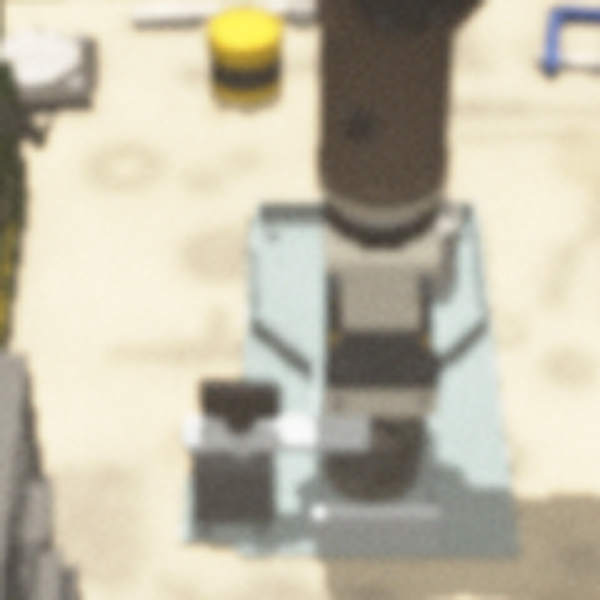

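Call:
send_rows(
  rows=[
    [[0,0,-5,0,0,0,0],[0,0,-11,0,0,0,0],[0,0,-16,0,0,0,0],[0,0,-20,0,0,0,0],[0,0,-22,0,0,0,0],[0,0,-24,0,0,0,0],[0,0,-25,0,0,0,0],[0,0,-26,0,0,0,0]],
  ],
)

```text
clock: 15.75
position: [0.5026, 0.024, -0.0099]
ee_rot: [1.229, 1.196, -1.229]
force: [0.3, -3.9, 3.2]
width: 0.005
```

```bash
python3 -c "
from mv import *
plan(0,65,-10); p,d=snap('side','12',(200,135,120,120),5)
P,uv=cloud('side',d,(225,150,90,90))
K=P[(P[:,2]>.056)&(P[:,2]<.067)]
for c0 in ((.505,.078),):
        o=circ(K,np.array(c0)); print(o[0].round(4),o[1:],totray(T,o[0][:2]).round(4))
"
```

```text
clk 15.75 tcp tray [-0.4 62.2] z -9.9 F [ 0.3 -3.9  3.2] w 0.4 j [-0.06  0.51 -0.12  2.06  0.11  0.58 -1.86]
to (0, 65, -10, 0) tool shift [ 0.1  0.4 -2.8] turn [-0.01  0.01  0.01]
[0.5047 0.0758 0.0303] (51, np.float64(0.00152490921860739)) [0.0003 0.114 ]
```

View pics/side12.png

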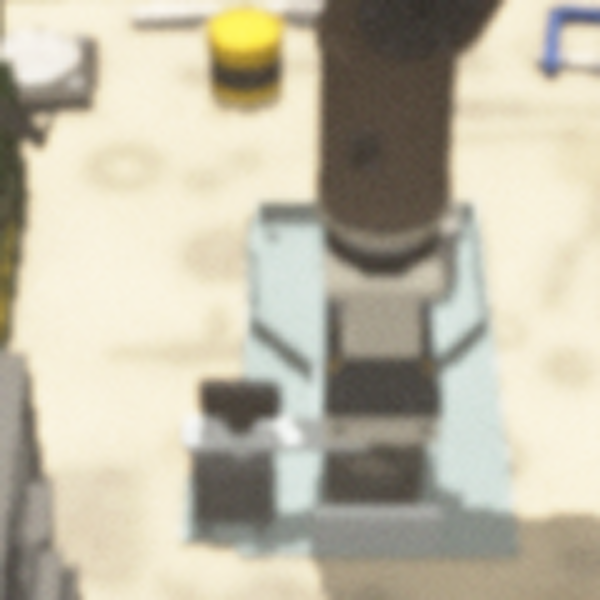

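Call:
send_rows(
  rows=[
    [[0,0,-0.5,0,0,0,0],[0,0,-1,0,0,0,0],[0,0,-1.5,0,0,0,0],[0,0,-2,0,0,0,0],[0,0,-2.5,0,0,0,0],[0,0,-3,0,0,0,0],[0,0,-3.5,0,0,0,0],[0,0,-4,0,0,0,0]],
  ],
)

```text
clock: 16.6
position: [0.5027, 0.0281, -0.0099]
ee_rot: [1.229, 1.196, -1.229]
force: [-0.4, -3.6, 3.6]
width: 0.002
```

```bash
python3 -c "
from mv import *
plan(0,65,-10); p,d=snap('side','13',(200,135,120,120),5)
P,uv=cloud('side',d,(225,150,90,90))
K=P[(P[:,2]>.056)&(P[:,2]<.067)]
for c0 in ((.505,.078),):
        o=circ(K,np.array(c0)); print(o[0].round(4),o[1:],totray(T,o[0][:2]).round(4))
"
```

```text
clk 16.6 tcp tray [-0.4 66.3] z -9.9 F [-0.4 -3.6  3.6] w 0.2 j [-0.07  0.51 -0.12  2.06  0.11  0.58 -1.87]
to (0, 65, -10, 0) tool shift [0.1 0.4 1.3] turn [0.01 0.   0.  ]
[0.5047 0.0792 0.0309] (50, np.float64(0.0014900553160869035)) [0.0002 0.1175]
```

Not yet at the stop; creep further, watching the force.

Call:
send_rows(
  rows=[
    [[0,0,-0.3,0,0,0,0],[0,0,-0.6,0,0,0,0],[0,0,-0.9,0,0,0,0],[0,0,-1.2,0,0,0,0],[0,0,-1.5,0,0,0,0],[0,0,-1.8,0,0,0,0],[0,0,-2.1,0,0,0,0],[0,0,-2.4,0,0,0,0]],
  ],
)

```text
clock: 17.45
position: [0.5027, 0.0285, -0.0098]
ee_rot: [1.229, 1.194, -1.231]
force: [-1.4, -10.4, 6.6]
width: 0.006
```

```bash
python3 -c "
from mv import *
plan(0,65,-10)"
```

```text
clk 17.45 tcp tray [-0.4 66.7] z -9.8 F [ -1.4 -10.4   6.6] w 0.5 j [-0.07  0.51 -0.12  2.06  0.11  0.58 -1.87]
to (0, 65, -10, 0) tool shift [0.2 0.4 1.7] turn [-0.09  0.11  0.01]
```

Call:
send_rows(
  rows=[
    [[0,0,8,0,0,0,0],[-8,0,30,0,0,0,0],[-28,0,65,0,0,0,100],[-45,-5,100,0,0,0,100],[-53,-18,135,0,0,0,100],[-53,-30,168,0,0,0,100],[-53,-37,187,0,0,0,100],[-53,-38,191,0,0,0,100]],
  ],
)

```text
clock: 18.25
position: [0.4584, -0.1616, 0.043]
ee_rot: [1.231, 1.195, -1.232]
force: [-0.7, -0.0, -0.3]
width: 0.48
```

```bash
python3 -c "
from mv import *
plan(-38.5,-124,-10); p,d=snap('side','14',(200,135,120,120),5)
P,uv=cloud('side',d,(225,150,90,90))
K=P[(P[:,2]>.056)&(P[:,2]<.067)]
for c0 in ((.505,.078),(.46,-.16)):
        o=circ(K,np.array(c0)); print(o[0].round(4),o[1:],totray(T,o[0][:2]).round(4))
"
```

```text
clk 18.25 tcp tray [ -39.5 -124.5] z 43.0 F [-0.7 -0.  -0.3] w 44.2 j [ 0.33  0.4  -0.13  2.06  0.08  0.68 -1.46]
to (-38.5, -124, -10, 0) tool shift [53.   1.  -0.5] turn [-0.19  0.01  0.02]
[0.5053 0.0792 0.0308] (83, np.float64(0.0016703241579286428)) [0.0008 0.1175]
[ 0.4589 -0.1609  0.0304] (58, np.float64(0.0017762499746766902)) [-0.039  -0.1238]
```

View pics/side14.png

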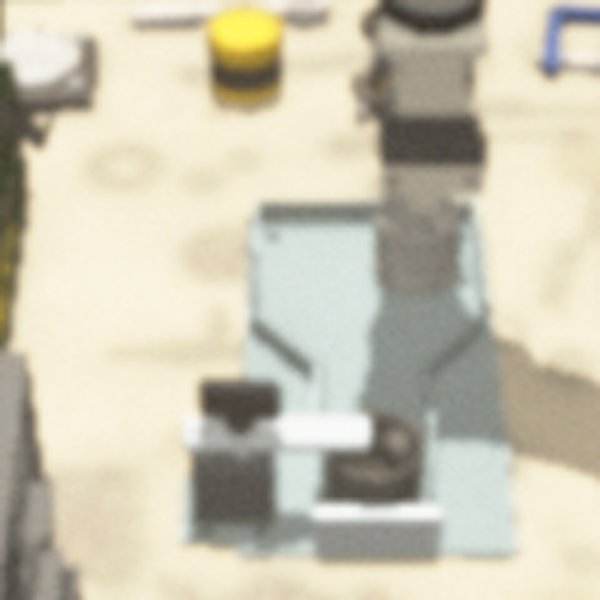

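Call:
send_rows(
  rows=[
    [[0,1,0,0,0,0,100],[0,1,0,0,0,0,100],[0,1,0,0,0,0,100],[0,1,0,0,0,0,100],[0,1,0,0,0,0,100],[5,1,0,0,0,0,100],[10,1,0,0,0,0,100],[14,1,0,0,0,0,100]],
  ],
)

```text
clock: 19.1
position: [0.4604, -0.1594, 0.0285]
ee_rot: [1.229, 1.197, -1.23]
force: [-0.1, 0.2, 0.6]
width: 0.996
```

Call:
send_rows(
  grip_force=15,
  rows=[
    [[12,0,0,0,0,0,100],[25,0,0,0,0,0,100],[35,0,0,0,0,0,100],[39,0,0,0,0,0,90],[39,0,0,0,0,0,60],[39,0,0,0,0,0,60],[39,0,0,0,0,0,60],[39,0,0,0,0,0,60]],
  ],
)

```text
clock: 19.9
position: [0.461, -0.1598, -0.0095]
ee_rot: [1.23, 1.195, -1.229]
force: [0.8, -1.5, -0.8]
width: 0.714
```

Call:
send_rows(
  rows=[
    [[0,0,0,0,0,0,60],[0,0,0,0,0,0,60],[0,0,-2,0,0,0,60],[0,3,-7,0,0,0,60],[0,7,-15,0,0,0,60],[0,12,-25,0,0,0,60],[0,17,-35,0,0,0,60],[0,21,-43,0,0,0,60]],
  ],
)

```text
clock: 20.7
position: [0.4823, -0.1177, -0.0095]
ee_rot: [1.228, 1.196, -1.231]
force: [-3.9, -7.2, 8.1]
width: 0.711
```

```bash
python3 -c "
from mv import *
plan(0,-30,-11);plan(0,22,-11); p,d=snap('side','15',(200,135,120,120),5)
"
```

```text
clk 20.7 tcp tray [-16.9 -80. ] z -9.5 F [-3.9 -7.2  8.1] w 65.4 j [ 0.22  0.5  -0.11  2.08  0.1   0.57 -1.57]
to (0, -30, -11, 0) tool shift [  1.4  16.8 -50. ] turn [-0.05  0.07  0.05]
clk 20.7 tcp tray [-16.9 -80. ] z -9.5 F [-3.9 -7.2  8.1] w 65.4 j [ 0.22  0.5  -0.11  2.08  0.1   0.57 -1.57]
to (0, 22, -11, 0) tool shift [   1.3   16.8 -102. ] turn [-0.05  0.07  0.05]
```

View pics/side15.png

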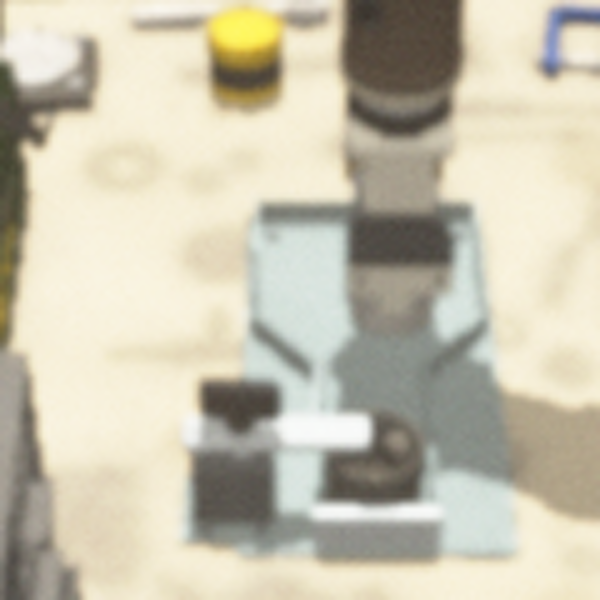

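Call:
send_rows(
  rows=[
    [[0,3,-6,0,0,0,60],[0,8,-16,0,0,0,60],[0,13,-27,0,0,0,60],[0,17,-38,0,0,0,60],[0,17,-50,0,0,0,60],[0,17,-62,0,0,0,60],[0,17,-74,0,0,0,60],[0,17,-84,0,0,0,60]],
  ],
)

```text
clock: 21.55
position: [0.5022, -0.0335, -0.0096]
ee_rot: [1.229, 1.195, -1.229]
force: [0.2, -5.2, 5.3]
width: 0.711
```

```bash
python3 -c "
from mv import *
plan(0,8,-11);"
```

```text
clk 21.55 tcp tray [0.8 4.7] z -9.6 F [ 0.2 -5.2  5.3] w 65.4 j [ 0.04  0.51 -0.11  2.06  0.1   0.58 -1.73]
to (0, 8, -11, 0) tool shift [ 1.4 -0.8 -3.3] turn [-0.02  0.04 -0.03]
```

Release, rise, and go behind it for the push.

Call:
send_rows(
  rows=[
    [[0,0,0,0,0,0,100],[0,0,0,0,0,0,100],[0,0,0,0,0,0,100],[0,0,0,0,0,0,100],[-12,0,0,0,0,0,100],[-30,0,0,0,0,0,100],[-45,0,0,0,0,0,100],[-53,-1,0,0,0,0,100]],
  ],
)

```text
clock: 22.35
position: [0.5019, -0.0336, 0.045]
ee_rot: [1.23, 1.195, -1.228]
force: [0.7, -0.6, 0.2]
width: 1.001
```

Call:
send_rows(
  rows=[
    [[0,0,8,0,0,0,50],[0,0,25,0,0,0,0],[0,0,45,0,0,0,0],[0,0,60,0,0,0,0],[0,0,67,0,0,0,0],[0,0,68,0,0,0,0],[0,0,68,0,0,0,0],[0,0,68,0,0,0,0]],
  ],
)

```text
clock: 23.15
position: [0.4992, -0.1005, 0.043]
ee_rot: [1.229, 1.197, -1.228]
force: [0.9, -0.0, 0.8]
width: 0.354
```

```bash
python3 -c "
from mv import *
plan(0,-64,-10); p,d=snap('side','16',(200,135,120,120),5)
P,uv=cloud('side',d,(225,150,90,90))
K=P[(P[:,2]>.056)&(P[:,2]<.067)]
for c0 in ((.505,.078),(.5,-.03)):
        o=circ(K,np.array(c0)); print(o[0].round(4),o[1:],totray(T,o[0][:2]).round(4))
"
```

```text
clk 23.15 tcp tray [ -0.4 -62.4] z 43.0 F [ 0.9 -0.   0.8] w 32.6 j [ 0.18  0.43 -0.11  2.01  0.07  0.71 -1.57]
to (0, -64, -10, 0) tool shift [53.   0.4  1.6] turn [ 0.07 -0.02  0.  ]
[0.5048 0.0795 0.0306] (86, np.float64(0.0013358202366847182)) [0.0003 0.1177]
[ 0.5004 -0.03    0.0305] (92, np.float64(0.0016040238564709866)) [-0.0011  0.0082]
```

View pics/side16.png

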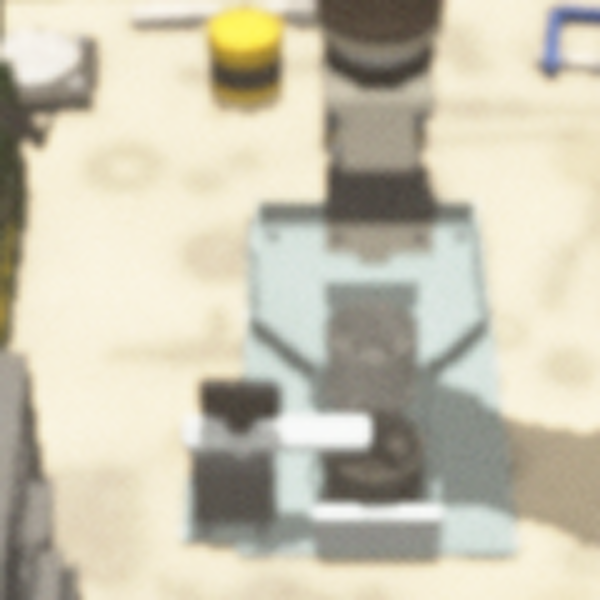

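Call:
send_rows(
  rows=[
    [[5,0,0,0,0,0,0],[15,0,0,0,0,0,0],[27,0,0,0,0,0,0],[38,0,0,0,0,0,0],[47,0,0,0,0,0,0],[52,0,0,0,0,0,0],[53,0,0,0,0,0,0],[53,0,-2,0,0,0,0]],
  ],
)

```text
clock: 24.0
position: [0.4992, -0.0997, -0.01]
ee_rot: [1.229, 1.196, -1.23]
force: [-0.4, -0.2, 0.6]
width: 0.006
```

Call:
send_rows(
  rows=[
    [[0,0,-6,0,0,0,0],[0,0,-14,0,0,0,0],[0,0,-22,0,0,0,0],[0,0,-31,0,0,0,0],[0,0,-40,0,0,0,0],[0,0,-49,0,0,0,0],[0,0,-54,0,0,0,0],[0,0,-57,0,0,0,0]],
  ],
)

```text
clock: 24.8
position: [0.501, -0.0421, -0.0097]
ee_rot: [1.229, 1.196, -1.229]
force: [-0.2, -6.2, 5.0]
width: 0.007
```

```bash
python3 -c "
from mv import *
plan(0,1,-10); p,d=snap('side','17',(200,135,120,120),5)
P,uv=cloud('side',d,(225,150,90,90))
K=P[(P[:,2]>.056)&(P[:,2]<.067)]
for c0 in ((.505,.078),(.5,.01)):
        o=circ(K,np.array(c0)); print(o[0].round(4),o[1:],totray(T,o[0][:2]).round(4))
"
```

```text
clk 24.8 tcp tray [-0.2 -3.9] z -9.7 F [-0.2 -6.2  5. ] w 0.6 j [ 0.05  0.51 -0.1   2.06  0.09  0.58 -1.71]
to (0, 1, -10, 0) tool shift [ 0.3  0.2 -4.9] turn [ 0.03  0.02 -0.02]
[0.5057 0.078  0.0315] (94, np.float64(0.0023402032918568958)) [0.0012 0.1163]
[0.501  0.013  0.0294] (63, np.float64(0.0030252161262834722)) [-0.0017  0.0511]
```

View pics/side17.png

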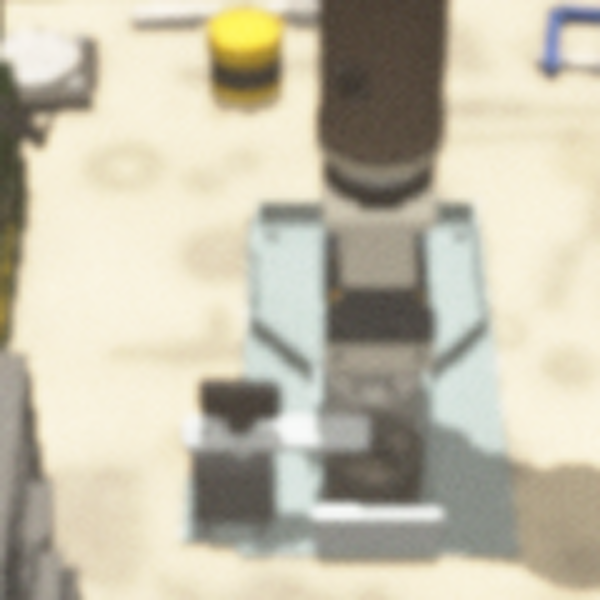

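Call:
send_rows(
  rows=[
    [[0,0,-1,0,0,0,0],[0,0,-2,0,0,0,0],[0,0,-3,0,0,0,0],[0,0,-3.5,0,0,0,0],[0,0,-4,0,0,0,0],[0,0,-4.5,0,0,0,0],[0,0,-5,0,0,0,0],[0,0,-5.5,0,0,0,0]],
  ],
)

```text
clock: 25.65
position: [0.5009, -0.0382, -0.0098]
ee_rot: [1.229, 1.195, -1.231]
force: [0.6, -8.4, 5.7]
width: 0.003
```

```bash
python3 -c "
from mv import *
plan(0,1,-10)"
```

```text
clk 25.65 tcp tray [-0.4  0. ] z -9.8 F [ 0.6 -8.4  5.7] w 0.2 j [ 0.04  0.51 -0.1   2.06  0.09  0.58 -1.72]
to (0, 1, -10, 0) tool shift [ 0.2  0.4 -1. ] turn [-0.06  0.06 -0.  ]
```

Call:
send_rows(
  rows=[
    [[0,0,-0.3,0,0,0,0],[0,0,-0.6,0,0,0,0],[0,0,-0.9,0,0,0,0],[0,0,-1.2,0,0,0,0],[0,0,-1.5,0,0,0,0],[0,0,-1.5,0,0,0,0],[0,0,-1.5,0,0,0,0],[0,0,-1.5,0,0,0,0]],
  ],
)

```text
clock: 26.45
position: [0.5009, -0.0379, -0.0097]
ee_rot: [1.229, 1.194, -1.232]
force: [-0.2, -10.7, 6.2]
width: 0.005
```

```bash
python3 -c "
from mv import *
plan(0,1,-10)"
```

```text
clk 26.45 tcp tray [-0.4  0.3] z -9.7 F [ -0.2 -10.7   6.2] w 0.4 j [ 0.04  0.51 -0.1   2.06  0.09  0.58 -1.72]
to (0, 1, -10, 0) tool shift [ 0.3  0.4 -0.7] turn [-0.13  0.12 -0.  ]
```

Call:
send_rows(
  rows=[
    [[0,0,8,0,0,0,0],[-10,0,25,0,0,0,0],[-35,0,40,-6,0,0,0],[-70,0,40,-14,0,0,0],[-110,0,30,-22,0,0,0],[-140,0,10,-30,0,0,0],[-155,0,0,-38,0,0,40],[-160,0,0,-46,0,0,40]],
  ],
)

```text
clock: 27.25
position: [0.5018, -0.0328, 0.152]
ee_rot: [0.616, 1.48, -0.612]
force: [-0.2, 0.0, 0.2]
width: 0.131
```

```bash
python3 -c "
from mv import *
plan(90,122,150,-4)
z=np.load('pics/top0.npz'); P,uv=cloud('top',z['d'],(60,50,320,200)); Q=totray(T,P)*1e3
r=np.linalg.norm(Q-[90,122],axis=1)
for R0 in (100,130,160,200,250): print(R0,P[(r<R0)&(r>40),2].max())
p,d=snap('side','18',(200,135,120,120),5)
P,uv=cloud('side',d,(225,150,90,90))
K=P[(P[:,2]>.056)&(P[:,2]<.067)]
for c0 in ((.505,.078),(.5,.01)):
        o=circ(K,np.array(c0)); print(o[0].round(4),o[1:],totray(T,o[0][:2]).round(4))
"
```

```text
clk 27.25 tcp tray [0.4 5.4] z 152.0 F [-0.2  0.   0.2] w 12.0 j [ 0.24  0.3  -0.34  1.89  0.12  0.97 -0.95]
to (90, 122, 150, -4) tool shift [  2.5 146.2 -15.2] turn [ 5.053e+01 -2.000e-02 -1.900e-01]
100 0.08612548298577227
130 0.08612548298577227
160 0.24038363966974952
200 0.24161796458697515
250 0.24192953027390007
[0.5059 0.078  0.0316] (102, np.float64(0.0024559786964561937)) [0.0015 0.1163]
[0.5012 0.0144 0.0308] (101, np.float64(0.0018542876137739154)) [-0.0015  0.0525]
```

View pics/side18.png

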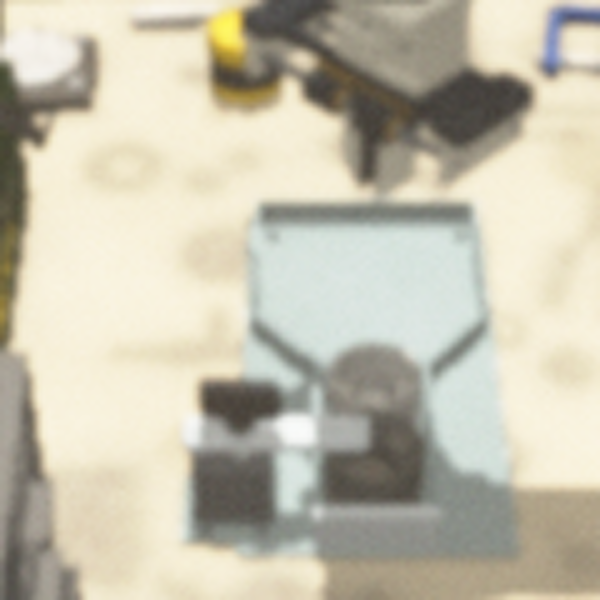

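Call:
send_rows(
  rows=[
    [[0,15,-2,-8,0,0,40],[0,40,-4,-16,0,0,40],[0,70,-7,-24,0,0,40],[0,100,-10,-32,0,0,40],[0,125,-13,-40,0,0,40],[0,140,-15,-48,0,0,40],[0,146,-15,-56,0,0,40],[0,146,-15,-64,0,0,40]],
  ],
)

```text
clock: 28.1
position: [0.5944, 0.079, 0.1489]
ee_rot: [-0.255, 1.557, 0.258]
force: [-1.0, -0.4, -0.3]
width: 0.401
```

Call:
send_rows(
  rows=[
    [[0,0,0,-8,0,0,40],[0,0,0,-16,0,0,40],[0,0,0,-24,0,0,40],[0,0,0,-32,0,0,40],[0,0,0,-40,0,0,40],[0,0,0,-48,0,0,40],[0,0,0,-56,0,0,40],[0,0,0,-64,0,0,40]],
  ],
)

```text
clock: 28.9
position: [0.594, 0.0776, 0.1491]
ee_rot: [-1.113, 1.268, 1.116]
force: [-0.4, -1.0, -0.3]
width: 0.398
```

```bash
python3 -c "
from mv import *
plan(90,122,115,-4)
z=np.load('pics/side0.npz'); P,uv=cloud('side',z['d'],(100,100,250,250)); Q=totray(T,P)*1e3
r=np.linalg.norm(Q-[90,122],axis=1); k=(r<200)&(P[:,2]>.09)&(r>40)
print(Q[k].min(0),Q[k].max(0),k.sum())
p,d=snap('side','19',(180,115,150,120),5); snap('top','19',(150,120,130,100),6)
"
```

```text
clk 28.9 tcp tray [ 89.5 118.3] z 149.1 F [-0.4 -1.  -0.3] w 36.6 j [ 0.34  0.57 -0.85  1.64  0.46  1.15  0.82]
to (90, 122, 115, -4) tool shift [34.1 -0.2  3.8] turn [-1.81  0.02 -0.11]
[183.44501298  28.60829131] [279.34103495 297.67435224] 593
```

View pics/side19.png

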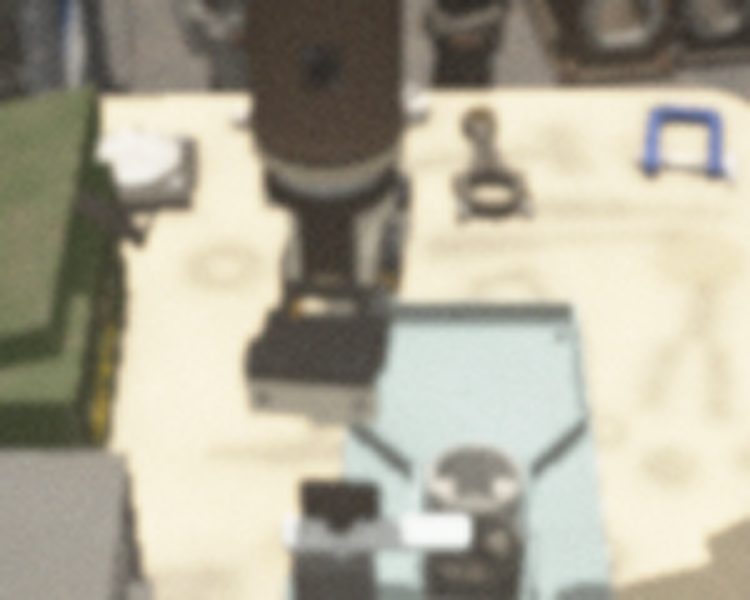

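View pics/top19.png

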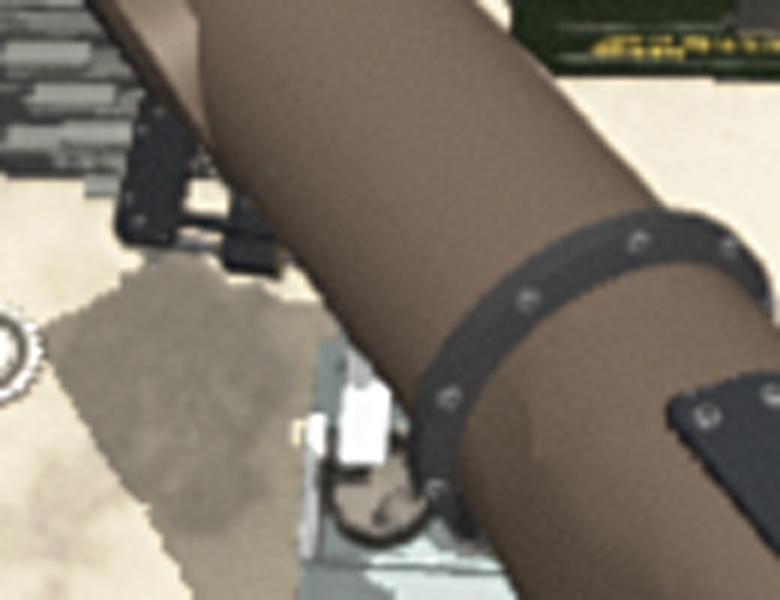

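```bash
python3 -c "
from mv import *
for n in('side','top'):
  z=np.load(f'pics/{n}0.npz'); P,uv=cloud(n,z['d'],(60,60,300,250)); Q=totray(T,P)*1e3
  for y in range(-20,260,20):
    k=(Q[:,1]>=y)&(Q[:,1]<y+20)&(Q[:,0]>140)&(Q[:,0]<330)&(P[:,2]>.03)
    print(n,y,k.sum(),[ (lo, np.sort(Q[k&(P[:,2]>lo),0])[:4:3].round()) for lo in (.03,.1,.15,.2)])
"
```

```text
side -20 96 [(0.03, array([266., 266.])), (0.1, array([266., 267.])), (0.15, array([271., 272.])), (0.2, array([276., 280.]))]
side 0 106 [(0.03, array([265., 266.])), (0.1, array([266., 267.])), (0.15, array([269., 270.])), (0.2, array([275., 276.]))]
side 20 97 [(0.03, array([266., 266.])), (0.1, array([266., 266.])), (0.15, array([269., 271.])), (0.2, array([274., 276.]))]
side 40 388 [(0.03, array([265., 266.])), (0.1, array([265., 266.])), (0.15, array([269., 269.])), (0.2, array([274., 279.]))]
side 60 18 [(0.03, array([279., 287.])), (0.1, array([279., 287.])), (0.15, array([279., 287.])), (0.2, array([], dtype=float64))]
side 80 0 [(0.03, array([], dtype=float64)), (0.1, array([], dtype=float64)), (0.15, array([], dtype=float64)), (0.2, array([], dtype=float64))]
side 100 0 [(0.03, array([], dtype=float64)), (0.1, array([], dtype=float64)), (0.15, array([], dtype=float64)), (0.2, array([], dtype=float64))]
side 120 0 [(0.03, array([], dtype=float64)), (0.1, array([], dtype=float64)), (0.15, array([], dtype=float64)), (0.2, array([], dtype=float64))]
side 140 0 [(0.03, array([
[... 1993 characters left out ...]
2, array([], dtype=float64))]
top 160 0 [(0.03, array([], dtype=float64)), (0.1, array([], dtype=float64)), (0.15, array([], dtype=float64)), (0.2, array([], dtype=float64))]
top 180 0 [(0.03, array([], dtype=float64)), (0.1, array([], dtype=float64)), (0.15, array([], dtype=float64)), (0.2, array([], dtype=float64))]
top 200 671 [(0.03, array([191., 192.])), (0.1, array([202., 202.])), (0.15, array([202., 202.])), (0.2, array([202., 203.]))]
top 220 404 [(0.03, array([188., 190.])), (0.1, array([201., 201.])), (0.15, array([201., 201.])), (0.2, array([202., 202.]))]
top 240 408 [(0.03, array([189., 190.])), (0.1, array([200., 201.])), (0.15, array([200., 201.])), (0.2, array([200., 201.]))]
```

Call:
send_rows(
  rows=[
    [[5,0,2,-1,0,0,40],[20,0,4,-1.8,0,0,40],[40,0,4,-1.8,0,0,40],[55,0,4,-1.8,0,0,40],[60,0,4,-1.8,0,0,40],[60,0,4,-1.8,0,0,40],[60,0,4,-1.8,0,0,40],[60,0,4,-1.8,0,0,40]],
  ],
)

```text
clock: 29.8
position: [0.5958, 0.0817, 0.091]
ee_rot: [-1.135, 1.254, 1.134]
force: [0.5, 0.4, 1.1]
width: 0.401
```

```bash
python3 -c "
from mv import *
plan(90,122,53,-4)
p,d=snap('side','20',(190,145,120,110),6)
P,uv=cloud('side',d,(190,145,120,110)); Q=totray(T,P)*1e3; Z=P[:,2]*1e3
k=(abs(Q[:,0]-90)<6)&(Z>70)
for r in sorted(set(uv[k,1])):
    j=k&(uv[:,1]==r); print(r,np.median(Q[j],0).round(),np.median(Z[j]).round())
k=(Z>130)&(Z<185)&(Q[:,1]>115)&(Q[:,1]<165); print(np.percentile(Q[k,0],[2,50,98]),np.percentile(Q[k,1],[2,50,98]),k.sum())
"
```

```text
clk 29.8 tcp tray [ 91.2 122.4] z 91.0 F [0.5 0.4 1.1] w 36.8 j [ 0.32  0.63 -0.82  1.7   0.52  1.05  0.79]
to (90, 122, 53, -4) tool shift [38.   1.3 -0.6] turn [-0.21  0.03  0.08]
145 [ 89. 166.] 406.0
146 [ 90. 167.] 403.0
147 [ 90. 166.] 400.0
148 [ 90. 167.] 397.0
149 [ 90. 170.] 396.0
150 [ 90. 171.] 394.0
151 [ 90. 168.] 389.0
152 [ 90. 166.] 384.0
153 [ 90. 162.] 378.0
154 [ 91. 162.] 374.0
155 [ 89. 163.] 372.0
156 [ 89. 162.] 368.0
157 [ 90. 162.] 365.0
158 [ 90. 163.] 362.0
159 [ 90. 163.] 359.0
160 [ 90. 163.] 356.0
161 [ 90. 162.] 352.0
162 [ 90. 164.] 350.0
163 [ 90. 163.] 345.0
164 [ 90. 165.] 344.0
165 [ 90. 165.] 341.0
166 [ 90. 162.] 335.0
167 [ 90. 163.] 332.0
168 [ 91. 163.] 329.0
169 [ 91. 162.] 325.0
170 [ 90. 153.] 314.0
171 [ 90. 153.] 310.0
172 [ 90. 155.] 308.0
173 [ 90. 157.] 306.0
174 [ 90. 159.] 304.0
175 [ 90. 158.] 300.0
176 [ 90. 136.] 279.0
177 [ 90. 136.] 275.0
178 [ 90. 137.] 272.0
179 [ 91. 137.] 268.0
180 [ 91. 136.] 264.0
181 [ 91. 134.] 259.0
182 [ 91. 135.] 256.0
183 [ 91. 136.] 253.0
184 [ 91. 136.] 248.0
185 [ 90. 134.] 243.0
186 [ 90. 135.] 
[... 218 characters left out ...]
] 219.0
197 [ 91. 162.] 221.0
198 [ 91. 166.] 221.0
199 [ 90. 190.] 238.0
200 [ 90. 195.] 239.0
201 [ 89. 198.] 239.0
202 [ 89. 202.] 239.0
203 [ 89. 207.] 240.0
204 [ 90. 212.] 240.0
205 [ 90. 215.] 239.0
206 [ 90. 217.] 238.0
207 [ 90. 217.] 233.0
208 [ 89. 214.] 227.0
209 [ 89. 213.] 222.0
210 [ 90. 208.] 213.0
211 [ 90. 209.] 210.0
212 [ 90. 209.] 206.0
213 [ 90. 207.] 200.0
214 [ 90. 209.] 198.0
215 [ 89. 128.] 113.0
216 [ 89. 128.] 108.0
217 [ 89. 127.] 102.0
218 [ 89. 128.] 99.0
219 [ 89. 129.] 95.0
220 [ 90. 129.] 90.0
221 [ 89. 129.] 86.0
222 [ 89. 135.] 87.0
223 [ 90. 134.] 82.0
224 [ 90. 133.] 76.0
[101.25293722 101.25293722 101.25293722] [154.88923218 154.88923218 154.88923218] 1
```

View pics/side20.png

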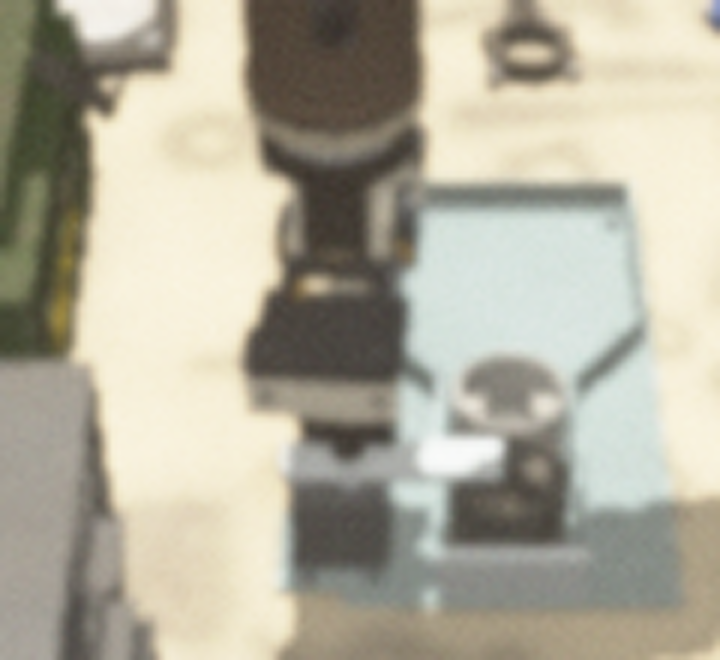

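Call:
send_rows(
  rows=[
    [[4,1,0,0,0,0,40],[10,1.5,0,0,0,0,40],[16,1.5,0,0,0,0,40],[22,1.5,0,0,0,0,40],[28,1.5,0,0,0,0,40],[33,1.5,0,0,0,0,40],[36,1.5,0,0,0,0,40],[37,1.5,0,0,0,0,40]],
  ],
)

```text
clock: 30.65
position: [0.5936, 0.0816, 0.0527]
ee_rot: [-1.135, 1.255, 1.135]
force: [0.3, 1.1, 0.3]
width: 0.403
```

```bash
python3 -c "
from mv import *
plan(90,122,53,-4)
p,d=snap('side','21',(190,145,120,110),6)"
```

```text
clk 30.65 tcp tray [ 89.  122.2] z 52.7 F [0.3 1.1 0.3] w 37.1 j [ 0.3   0.67 -0.8   1.74  0.56  0.98  0.75]
to (90, 122, 53, -4) tool shift [-0.3 -1.  -0.2] turn [-0.19 -0.01 -0.03]
```

View pics/side21.png

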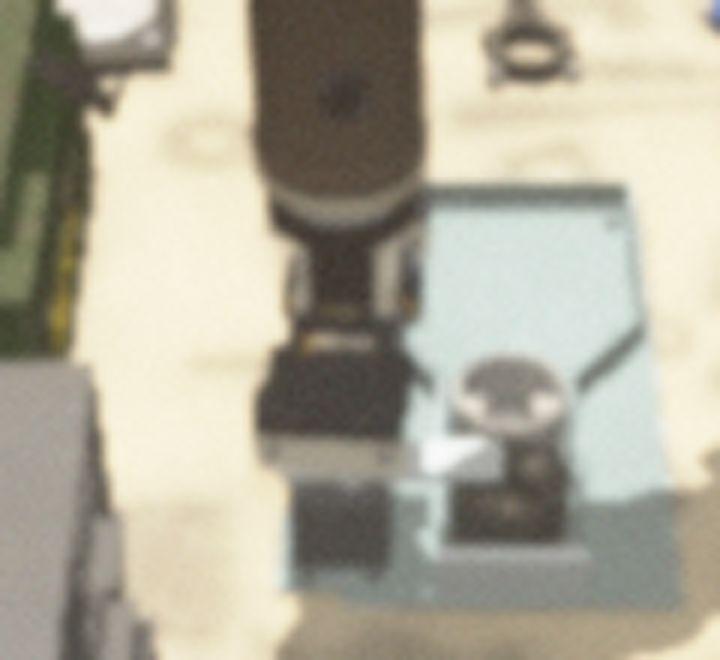

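Call:
send_rows(
  grip_force=25,
  rows=[
    [[0,-0.5,0,0,0,0,20],[0,-0.5,0,0,0,0,10],[0,-0.5,0,0,0,0,10],[0,-0.5,0,0,0,0,10],[0,-0.5,0,0,0,0,10],[0,-0.5,0,0,0,0,10],[0,-0.5,0,0,0,0,10],[0,-0.5,0,0,0,0,10]],
  ],
)

```text
clock: 31.5
position: [0.5944, 0.0809, 0.0532]
ee_rot: [-1.135, 1.256, 1.134]
force: [-0.1, -5.8, 4.8]
width: 0.185
```

```bash
python3 -c "
from mv import *
plan(90,122,53,-4)"
```

```text
clk 31.5 tcp tray [ 89.8 121.6] z 53.2 F [-0.1 -5.8  4.8] w 17.0 j [ 0.3   0.67 -0.8   1.74  0.57  0.98  0.76]
to (90, 122, 53, -4) tool shift [ 0.2 -0.2  0.4] turn [-0.22 -0.05  0.01]
```

Call:
send_rows(
  grip_force=30,
  rows=[
    [[0,0,0,0,0,0,5],[0,0,0,0,0,0,5],[0,0,0,0,0,0,5],[0,0,0,0,0,0,5],[0,0,0,0,0,0,5],[0,0,0,0,0,0,5],[0,0,0,0,0,0,5],[0,0,0,0,0,0,5]],
  ],
)

```text
clock: 32.3
position: [0.5944, 0.0809, 0.0532]
ee_rot: [-1.135, 1.256, 1.134]
force: [-0.5, -5.7, 4.7]
width: 0.182
```

```bash
python3 -c "
from mv import *
plan(90,122,53,-4)"
```

```text
clk 32.3 tcp tray [ 89.8 121.6] z 53.2 F [-0.5 -5.7  4.7] w 16.7 j [ 0.3   0.67 -0.8   1.74  0.57  0.98  0.76]
to (90, 122, 53, -4) tool shift [ 0.2 -0.2  0.4] turn [-0.22 -0.04  0.01]
```

Call:
send_rows(
  rows=[
    [[0.3,0,-0.5,3,0,0,5],[0.9,0,-0.5,8,0,0,5],[1.5,0,-0.5,13,0,0,5],[2,0,-0.5,18,0,0,5],[2.6,0,-0.5,23,0,0,5],[3.1,0,-0.5,28,0,0,5],[3.7,0,-0.5,33,0,0,5],[4.2,0,-0.5,38,0,0,5]],
  ],
)

```text
clock: 33.1
position: [0.5945, 0.0812, 0.049]
ee_rot: [-0.628, 1.477, 0.628]
force: [0.2, -2.7, 1.8]
width: 0.18
```

```bash
python3 -c "
from mv import *
plan(90,122,46.3,-70)
p,d=snap('side','22',(190,145,120,110),6)
P,uv=cloud('side',d,(190,145,120,110)); Q=totray(T,P)*1e3; Z=P[:,2]*1e3
k=(abs(Q[:,0]-25)<18)&(abs(Q[:,1]-122)<10)&(Z>67); print('arm top',np.median(Z[k]),k.sum(), np.median(Z[k&(Q[:,0]<40)]))
print(arm.observe()['ft_torque'])
"
```

```text
clk 33.1 tcp tray [ 90.  121.9] z 49.0 F [ 0.2 -2.7  1.8] w 16.6 j [ 0.2   0.62 -0.63  1.75  0.45  0.92  0.19]
to (90, 122, 46.3, -70) tool shift [2.7 0.  0.1] turn [2.761e+01 4.000e-02 1.000e-02]
arm top 79.55102309581541 88 79.07280411935314
[-0.57289783 -0.28130991 -0.02603448]
```

View pics/side22.png

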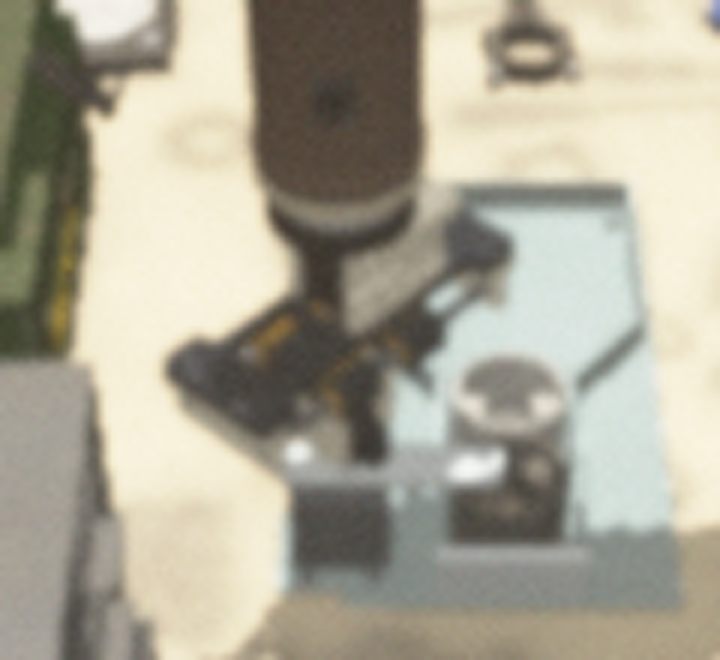

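Call:
send_rows(
  grip_force=40,
  rows=[
    [[0.6,0,0,5,0,0,5],[1.1,0,0,10,0,0,5],[1.7,0,0,15,0,0,5],[2.2,0,0,20,0,0,5],[2.8,0,0,25,0,0,5],[3.1,0,0,28,0,0,5],[3.5,0,0,31,0,0,5],[3.8,0,0,34,0,0,5]],
  ],
)

```text
clock: 33.95
position: [0.595, 0.0814, 0.0455]
ee_rot: [-0.168, 1.563, 0.168]
force: [1.1, -3.6, 5.8]
width: 0.173
```

```bash
python3 -c "
from mv import *
plan(90,122,46.3,-77.4)
p,d=snap('side','23',(190,145,120,110),6)
P,uv=cloud('side',d,(190,145,120,110)); Q=totray(T,P)*1e3; Z=P[:,2]*1e3
k=(abs(Q[:,0]-25)<18)&(abs(Q[:,1]-122)<10)&(Z>67); print('arm top',np.median(Z[k]),k.sum(), np.median(Z[k&(Q[:,0]<40)]))
print(arm.observe()['ft_torque'])
"
```

```text
clk 33.95 tcp tray [ 90.4 122.1] z 45.5 F [ 1.1 -3.6  5.8] w 15.9 j [ 0.1   0.59 -0.48  1.76  0.34  0.87 -0.31]
to (90, 122, 46.3, -77.4) tool shift [-0.8 -0.  -0.4] turn [ 1.21  0.09 -0.01]
arm top 177.46597011824963 112 186.9835493667349
[-0.64336274 -0.34158841  0.11549705]
```

View pics/side23.png

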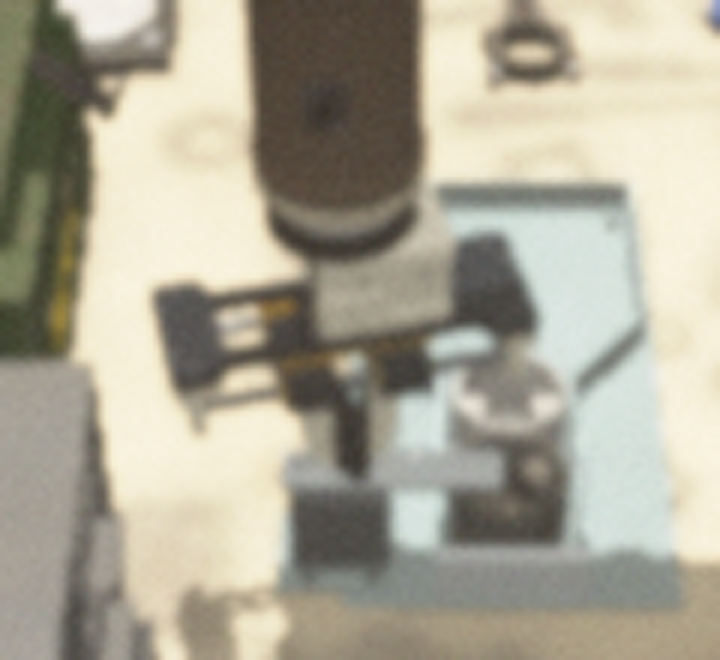

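```bash
python3 -c "
from mv import *
for t in ('0','22','23'):
  d=np.load(f'pics/side{t}.npz')['d']
  P,uv=cloud('side',d,(190,145,120,110)); Q=totray(T,P)*1e3; Z=P[:,2]*1e3
  k=(abs(Q[:,0]-30)<22)&(abs(Q[:,1]-122)<10)&(Z>67)&(Z<92); print(t,'arm top',np.median(Z[k]),Z[k].mean(),k.sum())
"
```

```text
0 arm top 82.37580503405539 82.02793733000367 61
22 arm top 78.09010101659919 77.58479811878814 60
23 arm top 74.53646487580046 74.45768991640469 63
```

Call:
send_rows(
  rows=[
    [[0.1,0,0,1,0,0,5],[0.2,0,0,2,0,0,5],[0.3,0,0,3,0,0,5],[0.3,0,0,3,0,0,5],[0.3,0,0,3,0,0,5],[0.3,0,0,3,0,0,5],[0.3,0,0,3,0,0,5],[0.3,0,0,3,0,0,5]],
  ],
)

```text
clock: 34.8
position: [0.595, 0.0814, 0.0453]
ee_rot: [-0.129, 1.565, 0.129]
force: [1.4, -3.3, 5.5]
width: 0.173
```

```bash
python3 -c "
from mv import *
plan(90,122,46.3,-77.4)
print(arm.observe()['ft_torque'])
p,d=snap('side','24',(190,145,120,110),6)
P,uv=cloud('side',d,(190,145,120,110)); Q=totray(T,P)*1e3; Z=P[:,2]*1e3
k=(abs(Q[:,0]-30)<22)&(abs(Q[:,1]-122)<10)&(Z>67)&(Z<92); print('arm top',np.median(Z[k]),Z[k].mean(),k.sum())
"
```

```text
clk 34.8 tcp tray [ 90.4 122.1] z 45.3 F [ 1.4 -3.3  5.5] w 15.9 j [ 0.09  0.59 -0.47  1.76  0.33  0.87 -0.36]
to (90, 122, 46.3, -77.4) tool shift [-1.  -0.  -0.4] turn [-1.64  0.1  -0.01]
[-0.65677512 -0.41986014  0.13325095]
arm top 74.31666976970197 74.17828202378729 61
```

Call:
send_rows(
  rows=[
    [[0,0,0,0,0,0,40],[0,0,0,0,0,0,40],[0,0,0,0,0,0,40],[0,0,0,0,0,0,40],[-5,0,0,0,0,0,40],[-20,0,0,0,0,0,40],[-45,0,0,0,0,0,40],[-80,0,0,0,0,0,40]],
  ],
)

```text
clock: 35.65
position: [0.5933, 0.0809, 0.1256]
ee_rot: [-0.127, 1.569, 0.127]
force: [0.8, 0.3, 0.3]
width: 0.402
```

```bash
python3 -c "
from mv import *
plan(-60,-150,150,-77.4)"
```

```text
clk 35.65 tcp tray [ 88.7 121.6] z 125.6 F [0.8 0.3 0.3] w 37.0 j [ 0.12  0.5  -0.5   1.68  0.27  1.03 -0.31]
to (-60, -150, 150, -77.4) tool shift [ -24.1 -238.8 -197.1] turn [-1.77 -0.12 -0.01]
```

Call:
send_rows(
  rows=[
    [[-30,-10,-10,0,0,0,40],[-60,-35,-30,0,0,0,40],[-80,-65,-55,0,0,0,40],[-80,-100,-85,0,0,0,40],[-80,-135,-112,0,0,0,40],[-80,-170,-140,0,0,0,40],[-80,-205,-170,0,0,0,40],[-80,-235,-195,0,0,0,40]],
  ],
)

```text
clock: 36.45
position: [0.4382, -0.1841, 0.2062]
ee_rot: [-0.127, 1.566, 0.125]
force: [-0.2, 0.2, -0.1]
width: 0.4
```

```bash
cat > chk.py <<'E'
from mv import *
import sys
tag=sys.argv[1]
st()
for n,cr in (("top",(190,150,120,90)),("side",(225,165,90,90))):
    p,d=snap(n,tag,cr,6); P,uv=cloud(n,d,cr); Q=totray(T,P)*1e3; Z=P[:,2]*1e3
    k=(abs(Q[:,0]-30)<22)&(abs(Q[:,1]-122)<9)&(Z>67)&(Z<92); print(n,'arm top',np.median(Z[k]),Z[k].mean(),k.sum())
    K=P[(P[:,2]>.056)&(P[:,2]<.066)]
    for c0 in ((.505,.078),(.502,.014)):
        o=circ(K,np.array(c0),.031); print(n,o[0].round(4),o[1:],(totray(T,o[0][:2])*1e3).round(1))
    k=(P[:,2]>.098)&(P[:,2]<.125)&(np.linalg.norm(Q-[90,122],axis=1)<45)
    B=P[k]; 
    if len(B)>5:
        m,e,v=cv2.PCACompute2(B[:,:2].astype(np.float32),None); print("knob",(totray(T,m[0])*1e3).round(1),e[0],np.degrees(np.arctan2(e[0,1],e[0,0])-T[2]),B[:,2].max(),len(B))
E
python3 chk.py 25
```

```text
clk 36.45 tcp tray [ -59.1 -147.5] z 206.2 F [-0.2  0.2 -0.1] w 36.8 j [ 0.67  0.21 -0.45  1.87  0.1   1.08  0.34]
top arm top 74.28634144586432 74.23716118980359 69
top [0.507  0.0766 0.031 ] (79, np.float64(0.002231284609707708)) [  2.5 114.9]
top [0.5035 0.0129 0.031 ] (99, np.float64(0.002192743661388414)) [ 0.8 51.1]
knob [ 89.  119.8] [-0.28710097  0.9579003 ] 108.24291962303933 0.12043645800377267 84
side arm top 74.43540716763374 74.27190322669362 60
side [0.5052 0.0782 0.031 ] (111, np.float64(0.0027073182140694508)) [  0.7 116.4]
side [0.5011 0.0147 0.031 ] (109, np.float64(0.0023850014899426284)) [-1.6 52.9]
knob [ 88.4 126.9] [-0.27361098  0.9618405 ] 107.43770179159735 0.11896611362960141 72
```

View pics/side25.png

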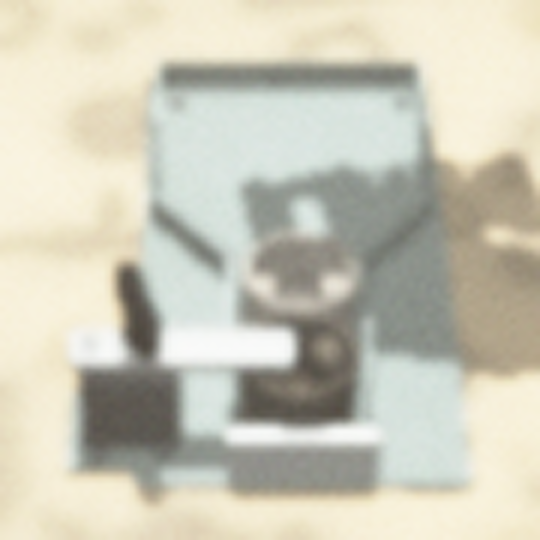

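View pics/top25.png

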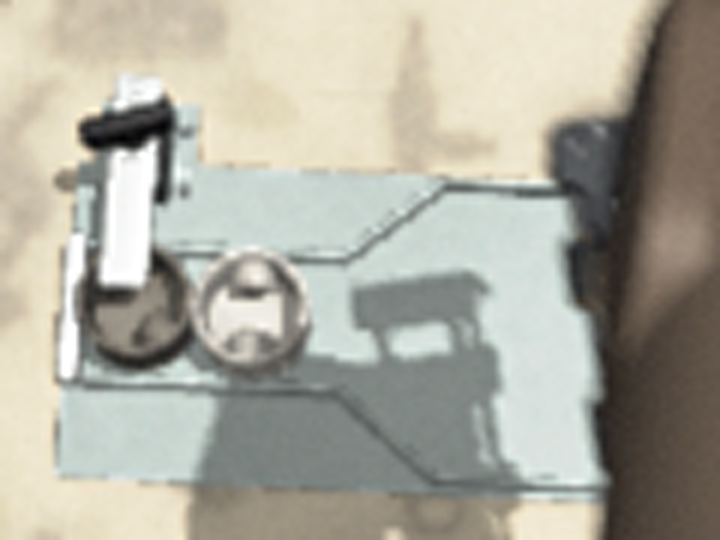

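```bash
python3 -c "
from mv import *
for n,t in (('top','25'),('side','25'),('top','0'),('side','0')):
    d=np.load(f'pics/{n}{t}.npz')['d']; P,uv=cloud(n,d,(190,150,125,105)); Q=totray(T,P)*1e3; Z=P[:,2]*1e3
    top=np.percentile(Z[(Z>95)&(Z<128)&(np.linalg.norm(Q-[90,122],axis=1)<40)],70)
    k=(abs(Z-top)<4)&(np.linalg.norm(Q-[90,122],axis=1)<40)
    r=cv2.minAreaRect(Q[k].astype(np.float32)); m,e=cv2.PCACompute(Q[k].astype(np.float32),None)
    print(n,t,top,k.sum(),r,m,np.degrees(np.arctan2(e[0,1],e[0,0])))
"
```

```text
top 25 115.06522206291304 60 ((90.20215606689453, 121.25457000732422), (13.415206909179688, 51.37481689453125), 18.583873748779297) [[ 90.02816 121.21171]] 108.900536
side 25 114.75635807112512 49 ((88.84770202636719, 122.20063781738281), (12.714988708496094, 50.93608474731445), 16.021265029907227) [[ 88.42726 123.72497]] 106.965515
top 0 122.59528100316474 61 ((91.46275329589844, 121.04798889160156), (12.950428009033203, 51.4526252746582), 87.24988555908203) [[ 90.81087 120.67422]] -4.2888203
side 0 120.45556376563367 60 ((87.46636962890625, 122.88304901123047), (15.219178199768066, 51.44255447387695), 88.83845520019531) [[ 88.59046 123.87602]] -5.585342
```

```bash
python3 -c "
from mv import *
plan(90,122,126,-72)"
```

```text
clk 36.55 tcp tray [ -60.7 -151. ] z 205.9 F [0.2 1.3 0.5] w 36.8 j [ 0.67  0.21 -0.45  1.87  0.11  1.08  0.33]
to (90, 122, 126, -72) tool shift [ 79.  241.7 197.4] turn [-7.64 -0.07  0.15]
```

Call:
send_rows(
  rows=[
    [[0,25,20,-2,0,0,40],[0,60,50,-4,0,0,40],[0,98,80,-6,0,0,40],[0,136,111,-7.6,0,0,40],[0,172,141,-7.6,0,0,40],[10,207,170,-7.6,0,0,40],[40,232,190,-7.6,0,0,40],[70,241.7,197.4,-7.6,0,0,40]],
  ],
)

```text
clock: 37.35
position: [0.5972, 0.0939, 0.1357]
ee_rot: [-0.232, 1.554, 0.237]
force: [-0.8, -0.4, -0.2]
width: 0.401
```

```bash
python3 -c "
from mv import *
plan(90,122,46,-72)"
```

```text
clk 37.35 tcp tray [ 92.2 134.7] z 135.7 F [-0.8 -0.4 -0.2] w 36.9 j [ 0.13  0.51 -0.54  1.66  0.29  1.05 -0.2 ]
to (90, 122, 46, -72) tool shift [ 89.6 -11.5  -6.5] turn [ 0.68  0.23 -0.13]
```

Call:
send_rows(
  rows=[
    [[0,0,0,0,0,0,40],[10,0,0,0,0,0,40],[20,0,0,0,0,0,40],[30,0,0,0,0,0,40],[35,0,0,0,0,0,40],[35,0,0,0,0,0,40],[35,0,0,0,0,0,40],[35,0,0,0,0,0,40]],
  ],
)

```text
clock: 38.15
position: [0.5958, 0.0881, 0.1003]
ee_rot: [-0.231, 1.558, 0.231]
force: [1.0, -0.1, -0.2]
width: 0.397
```

```bash
python3 -c "
from mv import *
plan(90,122,46,-72)"
```

```text
clk 38.15 tcp tray [ 91.  128.8] z 100.3 F [ 1.  -0.1 -0.2] w 36.5 j [ 0.13  0.54 -0.53  1.7   0.32  0.99 -0.22]
to (90, 122, 46, -72) tool shift [54.3 -6.1 -3.2] turn [0.4  0.04 0.01]
```

Call:
send_rows(
  rows=[
    [[0,-3,-1.5,0,0,0,40],[3,-6,-3.2,0.4,0,0,40],[8,-6,-3.2,0.4,0,0,40],[14,-6,-3.2,0.4,0,0,40],[18,-6,-3.2,0.4,0,0,40],[18,-6,-3.2,0.4,0,0,40],[18,-6,-3.2,0.4,0,0,40],[18,-6,-3.2,0.4,0,0,40]],
  ],
)

```text
clock: 38.95
position: [0.5943, 0.0815, 0.082]
ee_rot: [-0.225, 1.559, 0.226]
force: [0.2, 1.2, -0.2]
width: 0.401
```

```bash
python3 -c "
from mv import *
plan(90,122,46,-72)"
```

```text
clk 38.95 tcp tray [ 89.7 122.2] z 82.0 F [ 0.2  1.2 -0.2] w 36.9 j [ 0.13  0.56 -0.52  1.73  0.33  0.95 -0.23]
to (90, 122, 46, -72) tool shift [36.  -0.3  0.2] turn [ 0.02  0.02 -0.  ]
```

Aligned; descend and grip.

Call:
send_rows(
  grip_force=40,
  rows=[
    [[6,0,0,0,0,0,40],[14,0,0,0,0,0,40],[23,0,0,0,0,0,40],[31,0,0,0,0,0,40],[36,0,0,0,0,0,40],[36,0,0,0,0,0,30],[36,0,0,0,0,0,20],[36,0,0,0,0,0,5]],
  ],
)

```text
clock: 39.75
position: [0.5947, 0.0816, 0.0462]
ee_rot: [-0.225, 1.558, 0.225]
force: [1.3, 0.6, -2.4]
width: 0.192
```

Call:
send_rows(
  rows=[
    [[0,0,0,0,0,0,5],[0,0,0,0,0,0,5],[0,0,0,0,0,0,5],[0,0,0,0,0,0,5],[0,0,0,0,0,0,5],[0,0,0,0,0,0,5],[0,0,0,0,0,0,5],[0,0,0,0,0,0,5]],
  ],
)

```text
clock: 40.55
position: [0.5948, 0.0815, 0.0467]
ee_rot: [-0.225, 1.557, 0.225]
force: [-0.5, -0.3, 6.0]
width: 0.154
```

```bash
python3 -c "
from mv import *
plan(90,122,46,-72)
print(arm.observe()['ft_torque'])"
```

```text
clk 40.55 tcp tray [ 90.3 122.2] z 46.7 F [-0.5 -0.3  6. ] w 14.2 j [ 0.12  0.6  -0.5   1.76  0.36  0.88 -0.25]
to (90, 122, 46, -72) tool shift [ 0.7 -0.1 -0.3] turn [0.   0.09 0.02]
[-0.12616561  0.00515904 -0.00712069]
```

Call:
send_rows(
  rows=[
    [[0.1,0,0,1,0,0,5],[0.2,0,0,2,0,0,5],[0.4,0,0,3.5,0,0,5],[0.5,0,0,5,0,0,5],[0.7,0,0,6,0,0,5],[0.8,0,0,7,0,0,5],[0.8,0,0,7,0,0,5],[0.8,0,0,7,0,0,5]],
  ],
)

```text
clock: 41.35
position: [0.5952, 0.0816, 0.0463]
ee_rot: [-0.13, 1.565, 0.13]
force: [-0.5, 0.0, 8.3]
width: 0.152
```

```bash
python3 -c "
from mv import *
plan(90,122,46,-79)
print(arm.observe()['ft_torque'])"
```

```text
clk 41.35 tcp tray [ 90.6 122.3] z 46.3 F [-0.5  0.   8.3] w 14.0 j [ 0.1   0.59 -0.47  1.76  0.34  0.87 -0.36]
to (90, 122, 46, -79) tool shift [ 0.3 -0.2 -0.6] turn [0.04 0.13 0.02]
[-0.21283671  0.19900566  0.37267465]
```

Call:
send_rows(
  rows=[
    [[0,0,0,0,0,0,40],[0,0,0,0,0,0,40],[0,0,0,0,0,0,40],[0,0,0,0,0,0,40],[-5,0,0,0,0,0,40],[-20,0,0,0,0,0,40],[-45,0,0,0,0,0,40],[-80,0,0,0,0,0,40]],
  ],
)

```text
clock: 42.15
position: [0.593, 0.0812, 0.1256]
ee_rot: [-0.13, 1.57, 0.13]
force: [0.7, -0.0, 0.1]
width: 0.402
```

Call:
send_rows(
  rows=[
    [[-30,-10,-10,0,0,0,40],[-60,-35,-30,0,0,0,40],[-80,-65,-55,0,0,0,40],[-80,-100,-85,0,0,0,40],[-80,-140,-115,0,0,0,40],[-80,-180,-148,0,0,0,40],[-80,-215,-178,0,0,0,40],[-80,-235,-195,0,0,0,40]],
  ],
)

```text
clock: 42.95
position: [0.4379, -0.1859, 0.2061]
ee_rot: [-0.128, 1.567, 0.125]
force: [-0.3, 0.5, -0.3]
width: 0.397
```

```bash
python3 chk.py 26; python3 -c "
from mv import *
for n,t in (('top','26'),('side','26')):
    d=np.load(f'pics/{n}{t}.npz')['d']; P,uv=cloud(n,d,(190,150,125,105)); Q=totray(T,P)*1e3; Z=P[:,2]*1e3
    top=np.percentile(Z[(Z>95)&(Z<128)&(np.linalg.norm(Q-[90,122],axis=1)<40)],70)
    k=(abs(Z-top)<4)&(np.linalg.norm(Q-[90,122],axis=1)<40)
    r=cv2.minAreaRect(Q[k].astype(np.float32)); m,e=cv2.PCACompute(Q[k].astype(np.float32),None)
    print(n,t,top,k.sum(),r,m,np.degrees(np.arctan2(e[0,1],e[0,0])))
"
```

```text
clk 42.95 tcp tray [ -59.3 -149.4] z 206.1 F [-0.3  0.5 -0.3] w 36.5 j [ 0.67  0.21 -0.46  1.87  0.11  1.08  0.34]
top arm top 74.76496239513742 74.63530400796077 69
top [0.5069 0.0765 0.031 ] (78, np.float64(0.0017787344829735953)) [  2.5 114.8]
top [0.5035 0.0131 0.031 ] (100, np.float64(0.0021885902403827075)) [ 0.8 51.3]
knob [ 89.1 119.9] [-0.28116313  0.95966   ] 107.888084465468 0.1198746609278245 82
side arm top 74.5632318763933 74.50623790289723 54
side [0.5051 0.0785 0.031 ] (108, np.float64(0.0025214580042733268)) [  0.6 116.8]
side [0.5011 0.0145 0.031 ] (113, np.float64(0.002226235900605785)) [-1.7 52.7]
knob [ 88.6 126.9] [-0.28598282  0.95823467] 108.1760520710649 0.11883188590257143 75
top 26 114.44371088306752 55 ((90.30937957763672, 120.7767562866211), (13.152725219726562, 50.25581359863281), 16.618236541748047) [[ 90.40854 120.13641]] 107.38047
side 26 114.87029505312508 47 ((88.59931182861328, 123.14974975585938), (13.107898712158203, 51.12655258178711), 14.864060401916504) [[ 88.518715 123.95387 ]] 106.62019
```

View pics/top26.png

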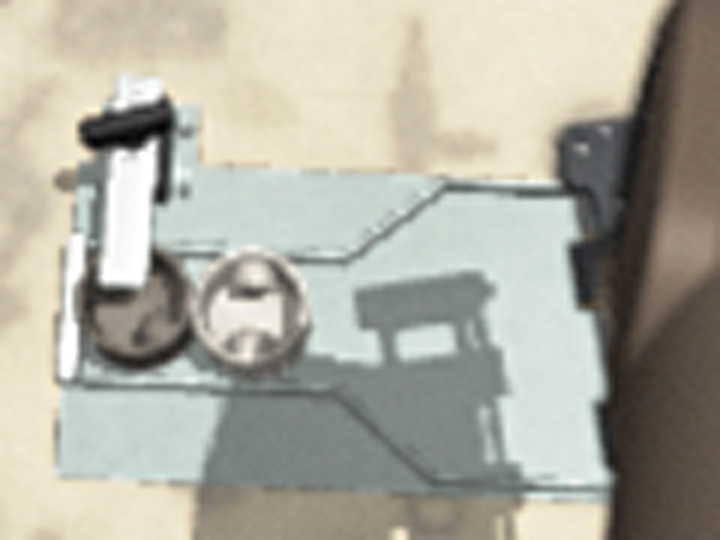

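View pics/side26.png

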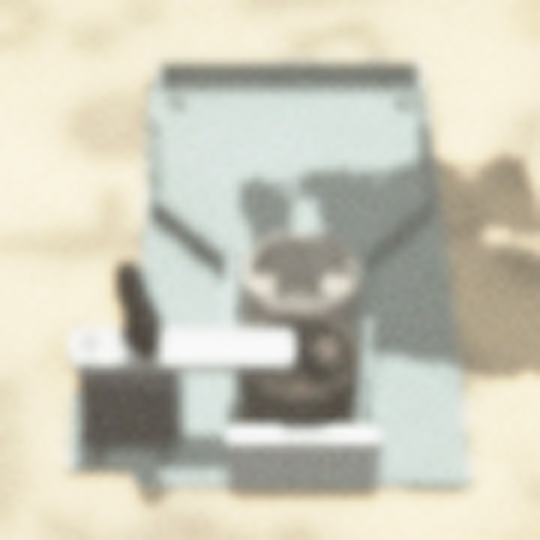

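```bash
python3 -c "
from mv import *
plan(90,122,90,-73)"
```

```text
clk 43.05 tcp tray [ -59.2 -149.9] z 206.0 F [0.4 0.2 0.4] w 36.9 j [ 0.67  0.21 -0.45  1.87  0.11  1.09  0.34]
to (90, 122, 90, -73) tool shift [115.4 239.9 196.9] turn [-6.36 -0.05  0.1 ]
```

Call:
send_rows(
  rows=[
    [[0,30,25,-2,0,0,40],[0,68,56,-4,0,0,40],[0,106,87,-6,0,0,40],[0,144,118,-6.4,0,0,40],[0,182,149,-6.4,0,0,40],[10,217,178,-6.4,0,0,40],[30,236,193,-6.4,0,0,40],[60,239.9,196.9,-6.4,0,0,40]],
  ],
)

```text
clock: 43.85
position: [0.5972, 0.0932, 0.1467]
ee_rot: [-0.219, 1.555, 0.224]
force: [-0.8, -0.1, -0.5]
width: 0.398
```

Call:
send_rows(
  rows=[
    [[10,0,0,0,0,0,40],[25,0,0,0,0,0,40],[40,0,0,0,0,0,40],[50,0,0,0,0,0,40],[55,0,0,0,0,0,40],[55,0,0,0,0,0,40],[55,0,0,0,0,0,40],[55,0,0,0,0,0,40]],
  ],
)

```text
clock: 44.65
position: [0.5957, 0.0866, 0.0907]
ee_rot: [-0.217, 1.559, 0.217]
force: [-0.7, 0.2, 0.6]
width: 0.398
```

```bash
python3 -c "
from mv import *
plan(90,122,44,-73)"
```

```text
clk 44.65 tcp tray [ 91.  127.3] z 90.7 F [-0.7  0.2  0.6] w 36.6 j [ 0.13  0.55 -0.52  1.71  0.32  0.97 -0.24]
to (90, 122, 44, -73) tool shift [46.7 -4.8 -2.6] turn [0.4  0.07 0.01]
```

Call:
send_rows(
  grip_force=60,
  rows=[
    [[0,-2.5,-1.5,0,0,0,40],[0,-4.8,-2.6,0.4,0,0,40],[6,-4.8,-2.6,0.4,0,0,40],[18,-4.8,-2.6,0.4,0,0,40],[30,-4.8,-2.6,0.4,0,0,40],[40,-4.8,-2.6,0.4,0,0,40],[46,-4.8,-2.6,0.4,0,0,40],[46,-4.8,-2.6,0.4,0,0,30]],
  ],
)

```text
clock: 45.45
position: [0.5932, 0.0811, 0.0427]
ee_rot: [-0.212, 1.563, 0.212]
force: [-0.4, -0.4, -0.1]
width: 0.351
```

Call:
send_rows(
  rows=[
    [[0,0,0,0,0,0,20],[0,0,0,0,0,0,5],[0,0,0,0,0,0,5],[0,0,0,0,0,0,5],[0,0,0,0,0,0,5],[0,0,0,0,0,0,5],[0,0,0,0,0,0,5],[0,0,0,0,0,0,5]],
  ],
)

```text
clock: 46.25
position: [0.5947, 0.0815, 0.0444]
ee_rot: [-0.211, 1.559, 0.212]
force: [4.8, 1.1, -1.3]
width: 0.173
```

```bash
python3 -c "
from mv import *
plan(90,122,44,-73)
print(arm.observe()['ft_torque'])"
```

```text
clk 46.25 tcp tray [ 90.1 122.2] z 44.4 F [ 4.8  1.1 -1.3] w 15.9 j [ 0.12  0.6  -0.5   1.76  0.36  0.87 -0.27]
to (90, 122, 44, -73) tool shift [ 0.4 -0.2 -0.1] turn [ 0.01  0.08 -0.01]
[ 0.44003181 -1.15544402  0.03725111]
```

Call:
send_rows(
  rows=[
    [[0.1,0,0,1,0,0,5],[0.2,0,0,2,0,0,5],[0.4,0,0,3.5,0,0,5],[0.5,0,0,5,0,0,5],[0.7,0,0,6,0,0,5],[0.8,0,0,7,0,0,5],[0.8,0,0,7,0,0,5],[0.8,0,0,7,0,0,5]],
  ],
)

```text
clock: 47.05
position: [0.5949, 0.0815, 0.0439]
ee_rot: [-0.115, 1.566, 0.115]
force: [5.1, 1.5, 5.4]
width: 0.177
```

```bash
python3 -c "
from mv import *
plan(90,122,44,-80)
print(arm.observe()['ft_torque'])
A=[]
for i in range(3):
  p,d=snap('side',f'27{i}',(190,145,120,110),6)
  P,uv=cloud('side',d,(190,145,120,110)); Q=totray(T,P)*1e3; Z=P[:,2]*1e3
  k=(abs(Q[:,0]-30)<22)&(abs(Q[:,1]-122)<10)&(Z>67)&(Z<92); A.append(Z[k].mean())
print(A); st()
for t in ('0','24','25','26'):
  d=np.load(f'pics/side{t}.npz')['d']
  P,uv=cloud('side',d,(190,145,120,110)); Q=totray(T,P)*1e3; Z=P[:,2]*1e3
  k=(abs(Q[:,0]-30)<22)&(abs(Q[:,1]-122)<10)&(Z>67)&(Z<92); print(t,Z[k].mean(),k.sum())
"
```

```text
clk 47.05 tcp tray [ 90.4 122.2] z 43.9 F [5.1 1.5 5.4] w 16.3 j [ 0.09  0.59 -0.47  1.76  0.34  0.87 -0.38]
to (90, 122, 44, -80) tool shift [-0.1 -0.1 -0.4] turn [-0.03  0.11 -0.  ]
[ 0.37901142 -1.14590381  0.18485614]
[np.float64(74.18371189023357), np.float64(74.09829823219142), np.float64(74.11222688320213)]
clk 47.2 tcp tray [ 90.4 122.2] z 43.9 F [4.1 1.7 5.1] w 15.9 j [ 0.09  0.59 -0.47  1.76  0.34  0.87 -0.38]
0 82.02793733000367 61
24 74.17828202378729 61
25 74.13759393729794 63
26 74.37983415730375 62
```

View pics/side271.png

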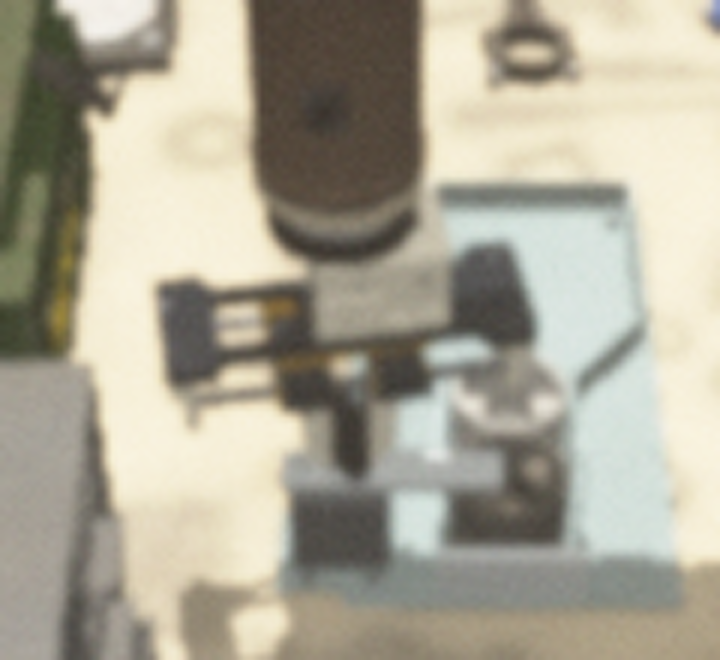

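Call:
send_rows(
  rows=[
    [[0,0,0,0.5,0,0,5],[0.1,0,0,1,0,0,5],[0.1,0,0,1.5,0,0,5],[0.2,0,0,2,0,0,5],[0.2,0,0,2,0,0,5],[0.2,0,0,2,0,0,5],[0.2,0,0,2,0,0,5],[0.2,0,0,2,0,0,5]],
  ],
)

```text
clock: 48.0
position: [0.595, 0.0815, 0.0438]
ee_rot: [-0.088, 1.567, 0.088]
force: [4.0, 1.1, 5.3]
width: 0.173
```

```bash
cat > armz.py <<'E'
from mv import *
import sys
def run(tag,N=5,cams=('side',)):
  for n in cams:
    cr=(190,145,125,110); D=[]
    for i in range(N):
        p,d=optics.get_image(n); D.append(np.where(d>0,d,np.nan))
    d=np.nan_to_num(np.nanmedian(D,0)); np.savez(f'pics/{n}{tag}.npz',p=p,d=d)
    x,y,w,h=cr; cv2.imwrite(f'pics/{n}{tag}.png',cv2.resize(p[y:y+h,x:x+w,::-1],None,fx=6,fy=6,interpolation=cv2.INTER_CUBIC))
    ana(n,d,tag)
def ana(n,d,tag):
    P,uv=cloud(n,d,(190,145,125,110)); Q=totray(T,P)*1e3; Z=P[:,2]*1e3
    k=(abs(Q[:,0]-28)<18)&(abs(Q[:,1]-122)<8)&(Z>67)&(Z<92); print(tag,n,'arm top',Z[k].mean().round(2),np.median(Z[k]).round(2),k.sum())
    c=np.linalg.norm(Q-[90,122],axis=1)<34
    q=Z[c&(Z>100)&(Z<128)]
    if len(q)>20:
        top=np.percentile(q,75)
        for b in (3,5,8):
            k=c&(Z>top-b)&(Z<top+4); m,e=cv2.PCACompute(Q[k].astype(np.float32),None); print('  bar',b,k.sum(),top.round(1),m.round(1),(np.degrees(np.arctan2(e[0,1],e[0,0]))%180).round(1))
E
python3 -c "
from armz import *
st(); print(arm.observe()['ft_torque'])
for t in ('0','25','26'):
  for n in ('side','top'): ana(n,np.load(f'pics/{n}{t}.npz')['d'],t)
run('28',5)"
```

```text
clk 48.0 tcp tray [ 90.5 122.2] z 43.8 F [4.  1.1 5.3] w 15.9 j [ 0.09  0.59 -0.46  1.76  0.33  0.86 -0.41]
[ 0.40416372 -1.16624068  0.2839671 ]
0 side arm top 82.73 82.52 38
  bar 3 56 121.7 [[ 89.3 123.1]] 174.9
  bar 5 66 121.7 [[ 88.7 123.8]] 174.7
  bar 8 73 121.7 [[ 89. 124.]] 175.1
0 top arm top 82.46 82.55 52
  bar 3 49 123.0 [[ 91.6 120.3]] 175.7
  bar 5 64 123.0 [[ 90.7 120.7]] 175.6
  bar 8 72 123.0 [[ 89.7 120.3]] 175.5
25 side arm top 74.41 74.4 41
  bar 3 46 115.1 [[ 89.  122.9]] 106.5
  bar 5 50 115.1 [[ 88.5 123.7]] 107.0
  bar 8 59 115.1 [[ 88.6 124.6]] 107.3
25 top arm top 74.4 74.26 50
  bar 3 48 115.6 [[ 90.2 122.4]] 108.3
  bar 5 61 115.6 [[ 90.  121.4]] 108.9
  bar 8 67 115.6 [[ 89.6 121.2]] 108.8
26 side arm top 74.54 74.72 40
  bar 3 43 115.3 [[ 88.7 123.7]] 107.3
  bar 5 52 115.3 [[ 88.1 125.2]] 106.1
  bar 8 59 115.3 [[ 88.3 125.3]] 106.8
26 top arm top 74.27 74.47 49
  bar 3 49 115.0 [[ 90.8 120.1]] 108.3
  bar 5 59 115.0 [[ 90.3 120.8]] 107.4
  bar 8 67 115.0 [[ 89.6 120.8]] 107.6
28 side arm top 74.27 74.45 38
  bar 3 52 116.5 [[ 88.1 128.7]] 7.1
  bar 5 64 116.5 [[ 87.1 128.9]] 5.8
  bar 8 80 116.5 [[ 86.9 130. ]] 7.6armz.py:8: RuntimeWarning: All-NaN slice encountered
  d=np.nan_to_num(np.nanmedian(D,0)); np.savez(f'pics/{n}{tag}.npz',p=p,d=d)
```

Call:
send_rows(
  grip_force=40,
  rows=[
    [[0,0,0,0,0,0,40],[0,0,0,0,0,0,40],[0,0,0,0,0,0,40],[-2,0,0,-2,0,0,40],[-4,0,0,-5,0,0,40],[-5,0,0,-8,0,0,40],[-5,0,0,-9,0,0,40],[-5,0,0,-9,0,0,40]],
  ],
)

```text
clock: 49.05
position: [0.5933, 0.0808, 0.0476]
ee_rot: [-0.211, 1.562, 0.211]
force: [0.1, -0.5, -0.5]
width: 0.401
```

```bash
python3 -c "
from mv import *
plan(90,122,48,-73)
print(arm.observe()['ft_torque'])"
```

```text
clk 49.05 tcp tray [ 88.8 121.4] z 47.6 F [ 0.1 -0.5 -0.5] w 36.9 j [ 0.12  0.59 -0.5   1.76  0.35  0.88 -0.27]
to (90, 122, 48, -73) tool shift [-0.4  0.2  1.3] turn [-0.05 -0.08  0.  ]
[-0.00940909 -0.10260647 -0.01211955]
```

Call:
send_rows(
  grip_force=40,
  rows=[
    [[0,0,1.3,0,0,0,30],[0,0,1.3,0,0,0,15],[0,0,1.3,0,0,0,5],[0,0,1.3,0,0,0,5],[0,0,1.3,0,0,0,5],[0,0,1.3,0,0,0,5],[0,0,1.3,0,0,0,5],[0,0,1.3,0,0,0,5]],
  ],
)

```text
clock: 49.85
position: [0.5949, 0.0814, 0.0479]
ee_rot: [-0.212, 1.561, 0.211]
force: [-3.4, -0.6, 1.6]
width: 0.15
```

```bash
python3 -c "
from mv import *
plan(90,122,48,-73)
print(arm.observe()['ft_torque'])"
```

```text
clk 49.85 tcp tray [ 90.3 122.1] z 47.9 F [-3.4 -0.6  1.6] w 13.8 j [ 0.12  0.6  -0.5   1.75  0.36  0.88 -0.27]
to (90, 122, 48, -73) tool shift [-0.1 -0.  -0.3] turn [ 0.   -0.04  0.  ]
[-0.11382797  0.59412824  0.08321817]
```

Call:
send_rows(
  rows=[
    [[0.1,0,0,1,0,0,5],[0.2,0,0,2,0,0,5],[0.3,0,0,3,0,0,5],[0.4,0,0,4,0,0,5],[0.5,0,0,5,0,0,5],[0.6,0,0,6,0,0,5],[0.6,0,0,6,0,0,5],[0.6,0,0,6,0,0,5]],
  ],
)

```text
clock: 50.65
position: [0.5952, 0.0815, 0.0475]
ee_rot: [-0.13, 1.567, 0.129]
force: [-4.7, -0.9, 4.9]
width: 0.149
```

```bash
python3 -W ignore -c "
from armz import *
plan(90,122,48,-79)
print(arm.observe()['ft_torque'])
run('29',6)"
```

```text
clk 50.65 tcp tray [ 90.6 122.2] z 47.5 F [-4.7 -0.9  4.9] w 13.7 j [ 0.1   0.59 -0.47  1.76  0.34  0.88 -0.36]
to (90, 122, 48, -79) tool shift [-0.5 -0.1 -0.6] turn [ 0.01 -0.01  0.01]
[-0.2880248   1.18086918  0.2820793 ]
29 side arm top 74.07 74.08 39
  bar 3 43 116.6 [[ 87.8 128.8]] 80.6
  bar 5 57 116.6 [[ 87.  129.5]] 82.7
  bar 8 72 116.6 [[ 86.9 130.4]] 74.8
```

Call:
send_rows(
  rows=[
    [[0.1,0,0,1.5,0,0,5],[0.3,0,0,3,0,0,5],[0.3,0,0,3,0,0,5],[0.2,0,0,1.5,0,0,5],[0,0,0,0,0,0,5],[-0.2,0,0,-1.5,0,0,5],[-0.3,0,0,-3,0,0,5],[-0.3,0,0,-3,0,0,5]],
  ],
)

```text
clock: 51.75
position: [0.5951, 0.0814, 0.0477]
ee_rot: [-0.171, 1.564, 0.171]
force: [-5.3, -0.2, 5.1]
width: 0.147
```

```bash
python3 -W ignore -c "
from armz import *
plan(90,122,48,-79)
print(arm.observe()['ft_torque'])"
```

```text
clk 51.75 tcp tray [ 90.5 122.1] z 47.7 F [-5.3 -0.2  5.1] w 13.5 j [ 0.11  0.59 -0.49  1.75  0.35  0.88 -0.31]
to (90, 122, 48, -79) tool shift [-0.3 -0.  -0.5] turn [ 3.05 -0.03 -0.  ]
[-0.28907385  1.14061713  0.25909708]
```

Call:
send_rows(
  rows=[
    [[0,0,-0.5,0,0,0,5],[0,0,-1,0,0,0,5],[0,0,-1,0,0,0,5],[0,0,-1,0,0,0,5],[0,0,-1,0,0,0,5],[0,0,-1,0,0,0,5],[0,0,-1,0,0,0,5],[0,0,-1,0,0,0,5]],
  ],
)

```text
clock: 52.55
position: [0.5949, 0.0814, 0.0478]
ee_rot: [-0.17, 1.563, 0.171]
force: [4.0, 0.9, -2.3]
width: 0.153
```

```bash
python3 -W ignore -c "
from armz import *
plan(90,122,48,-79)
print(arm.observe()['ft_torque'])"
```

```text
clk 52.55 tcp tray [ 90.3 122.1] z 47.8 F [ 4.   0.9 -2.3] w 14.0 j [ 0.11  0.59 -0.49  1.76  0.35  0.88 -0.31]
to (90, 122, 48, -79) tool shift [-0.2 -0.  -0.3] turn [ 3.    0.05 -0.01]
[ 0.13280916 -0.7692141   0.2794506 ]
```

Call:
send_rows(
  rows=[
    [[0,0,0.4,-0.3,0,0,5],[0,0,0.4,-0.6,0,0,5],[0,0,0.4,-0.9,0,0,5],[0,0,0.4,-1.2,0,0,5],[-0.1,0,0.4,-1.5,0,0,5],[-0.1,0,0.4,-1.5,0,0,5],[-0.1,0,0.4,-1.5,0,0,5],[-0.1,0,0.4,-1.5,0,0,5]],
  ],
)

```text
clock: 53.35
position: [0.5948, 0.0814, 0.0479]
ee_rot: [-0.191, 1.562, 0.191]
force: [3.5, -0.1, -0.9]
width: 0.148
```

```bash
python3 -W ignore -c "
from armz import *
plan(90,122,48,-74.5)
print(arm.observe()['ft_torque'])"
```

```text
clk 53.35 tcp tray [ 90.2 122.1] z 47.9 F [ 3.5 -0.1 -0.9] w 13.6 j [ 0.11  0.59 -0.49  1.76  0.35  0.88 -0.29]
to (90, 122, 48, -74.5) tool shift [-0.1 -0.1 -0.2] turn [0.01 0.01 0.  ]
[ 0.15267765 -0.75244005  0.17227046]
```

Call:
send_rows(
  rows=[
    [[0,0,0.3,-0.4,0,0,5],[0,0,0.3,-0.8,0,0,5],[0,0,0.3,-1.2,0,0,5],[-0.1,0,0.3,-1.6,0,0,5],[-0.1,0,0.3,-1.9,0,0,5],[-0.1,0,0.3,-1.9,0,0,5],[-0.1,0,0.3,-1.9,0,0,5],[-0.1,0,0.3,-1.9,0,0,5]],
  ],
)

```text
clock: 54.15
position: [0.5948, 0.0814, 0.048]
ee_rot: [-0.217, 1.56, 0.217]
force: [-1.2, 0.1, 3.4]
width: 0.146
```

```bash
python3 -W ignore -c "
from armz import *
plan(90,122,48,-74.5)
print(arm.observe()['ft_torque'])
run('30',3)"
```

```text
clk 54.15 tcp tray [ 90.2 122.1] z 48.0 F [-1.2  0.1  3.4] w 13.4 j [ 0.12  0.6  -0.5   1.75  0.36  0.88 -0.26]
to (90, 122, 48, -74.5) tool shift [-0.  -0.  -0.3] turn [ 1.91 -0.02  0.01]
[-0.06447587  0.01727574  0.00470029]
30 side arm top 74.88 75.02 37
  bar 3 26 119.2 [[ 86.3 131.2]] 21.0
  bar 5 43 119.2 [[ 87.1 129.8]] 19.6
  bar 8 67 119.2 [[ 86.2 130.9]] 20.6
```

Call:
send_rows(
  grip_force=5,
  rows=[
    [[0,0,0,0.2,0,0,8],[0,0,0,0.4,0,0,10],[0,0,0,0.4,0,0,12],[0,0,0,0.4,0,0,14],[0,0,0,0.4,0,0,17],[0,0,0,0.4,0,0,24],[0,0,0,0.4,0,0,32],[0,0,0,0.4,0,0,40]],
  ],
)

```text
clock: 55.1
position: [0.5948, 0.0813, 0.0477]
ee_rot: [-0.212, 1.561, 0.211]
force: [-0.1, -0.1, -0.5]
width: 0.359
```

Call:
send_rows(
  rows=[
    [[0,0,0,0,0,0,40],[-8,0,0,0,0,0,40],[-25,0,0,0,0,0,40],[-50,0,0,0,0,0,40],[-85,0,0,0,0,0,40],[-125,0,0,0,0,0,40],[-150,-30,-20,0,0,0,40],[-160,-65,-45,0,0,0,40]],
  ],
)

```text
clock: 55.9
position: [0.5704, 0.0087, 0.2116]
ee_rot: [-0.214, 1.555, 0.215]
force: [0.8, -1.1, -0.4]
width: 0.402
```

Call:
send_rows(
  rows=[
    [[0,-30,-25,0,0,0,40],[0,-60,-50,0,0,0,40],[0,-92,-76,0,0,0,40],[0,-124,-102,0,0,0,40],[0,-150,-125,0,0,0,40],[0,-170,-145,0,0,0,40],[0,-180,-155,0,0,0,40],[0,-180,-155,0,0,0,40]],
  ],
)

```text
clock: 56.7
position: [0.4663, -0.2102, 0.2084]
ee_rot: [-0.209, 1.561, 0.208]
force: [-0.3, -0.1, -0.4]
width: 0.399
```

```bash
python3 -W ignore -c "
from armz import *
st()
run('31',6,('side','top'))"; python3 chk.py 32
```

```text
clk 56.7 tcp tray [ -30.3 -172.9] z 208.4 F [-0.3 -0.1 -0.4] w 36.7 j [ 0.71  0.28 -0.49  1.78  0.15  1.12  0.44]
31 side arm top 74.63 74.67 39
  bar 3 43 115.4 [[ 88.8 122.2]] 108.8
  bar 5 53 115.4 [[ 88.7 123.4]] 108.2
  bar 8 58 115.4 [[ 88.7 124.4]] 107.8
31 top arm top 74.22 74.26 48
  bar 3 58 115.0 [[ 90.5 121. ]] 107.8
  bar 5 66 115.0 [[ 90.  120.7]] 107.9
  bar 8 70 115.0 [[ 89.8 120.3]] 107.4
clk 57.3 tcp tray [ -29.1 -170.4] z 207.9 F [ 0.6 -0.3 -0.4] w 37.1 j [ 0.71  0.28 -0.49  1.78  0.15  1.11  0.44]
top arm top 74.27205371243173 74.27782283503309 70
top [0.5069 0.0762 0.031 ] (83, np.float64(0.0021940619513855487)) [  2.5 114.5]
top [0.5035 0.0129 0.031 ] (102, np.float64(0.002238946808087496)) [ 0.8 51.1]
knob [ 89.1 120.3] [-0.28893697  0.95734817] 108.35276955546064 0.12138276517408175 83
side arm top 74.10528777602887 74.38713227684373 53
side [0.505  0.0785 0.031 ] (114, np.float64(0.002485690881828896)) [  0.6 116.8]
side [0.5014 0.0149 0.031 ] (115, np.float64(0.002445601898299865)) [-1.3 53.1]
knob [ 88.5 126.7] [-0.2910817  0.9566982] 108.48117711185688 0.11848602450201295 72
```

View pics/side31.png

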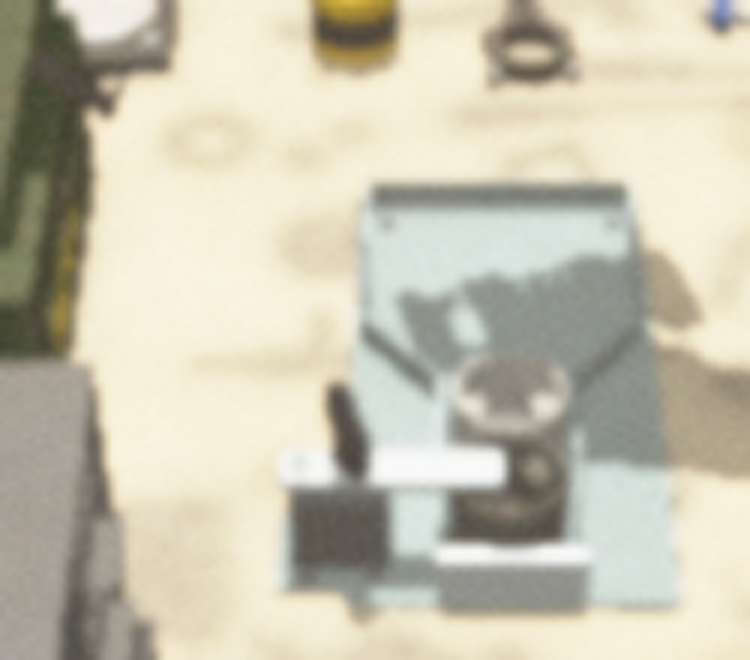

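View pics/top32.png

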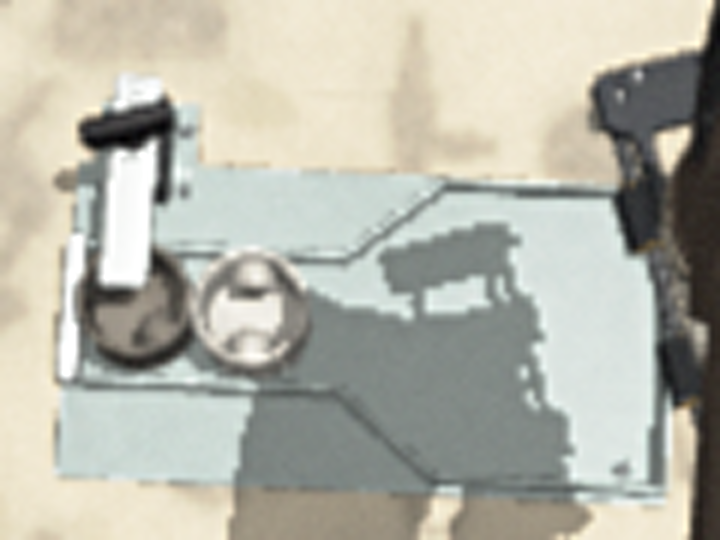

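```bash
python3 -c "
from mv import *
st(); print(arm.sign_off())"
```

```text
clk 57.4 tcp tray [ -29.1 -170.5] z 207.9 F [-0.2 -1.1  0. ] w 36.7 j [ 0.71  0.28 -0.49  1.78  0.15  1.11  0.44]
the job is handed in; nothing more can be done
None
```

I handed the job in at 57.4 s. Both pistons are in the lane and the clamp is down on the leading one, but the knob did not stay at the 1.35 you gave for a firm press.

**What I did**
- I slid the light piston about 68 mm back into the hopper while the dark one stayed in the mouth.
- I slid the dark piston into the lane and pushed it to the end stop, where it stalled at about 10 N.
- I then slid the light piston in behind it until it stalled against the dark one, also at about 10 N.
- I turned the knob clockwise until the arm bore on the dark piston, released it and moved the arm clear.

**Last checks**
- **Pistons:** both are upright. The cameras put the dark one at about tray y 115–117 mm and the light one at 51–53 mm, against targets of 117 and 51. The arm hides part of the dark one, so its fit is a little loose.
- **Loose parts:** I steered clear of the loose parts round the tray. I did not measure them again at the end.

**What disagreed**
- **Clamp:** with the tool turned to about 1.38–1.43 rad, the knob resisted with 0.13–0.37 N m. The bar itself may have lagged the tool. After each release that I checked (three) it measured about 1.26–1.27 rad, where friction seems to hold it. That is only just past first touch at 1.25, so it bears on the piston, but probably lightly.
- **Knob estimates:** arm height and bar angle gave slightly different knob angles, roughly 1.26 to 1.35 rad.
- **Tool height:** the reported tool height read about 40 mm lower than the fingertips in the images. My first grip therefore passed over the piston without moving it, and I corrected for the offset afterwards. While finding it, one finger rested on a funnel wall with about 10 N.

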